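Weigh out a batch of soap bars

TASK

Weigh out the batch of handmade soap bars lying on the wooden board: turn the console's dial to the orange dot, press the blue key to zero the empty pan, lay every bar in the metal pan, then with the whole batch in the pan press the yellow key and after it the green key. Lift the pan's red handle to tip the bars into the plywood crate, let the pan back down level, press the blue key once more with the pan empty, and turn the dial back to the white dot (off). Press each key fully down, only one at a time, never press the red key, and leave the wooden stamp and the blue marker pen where they are.

Things in the scene. Friction and masses are not known exactly. Their poses are not given: they have to be found in the camera images.
- pan_floor (a point): centre of the upper face of the floor of the weighing pan, a shallow bare-metal tray, inside 282 mm along its own x by 186 mm along its own y, walls 22 mm high and 4 mm thick on three sides, open on the +y side, towards the crate. The floor is 85 mm above the work surface when the pan is down. z up, y from the handle to the crate; the frame tips with the pan
- pan_handle (a point): middle of the pan's red handle, a round bar 12 mm thick and 120 mm long along the pan's x, 97 mm above the work surface when the pan is down; its axis lies 40 mm outside the pan's -y wall, with free space of 34 mm between bar and wall; a strut at either end joins it to the pan. The frame tips with the pan; the bar can turn in a light pinch while it is lifted along an arc
- pan_hinge (a point): middle of the pan's hinge line, at the pan's open edge, 85 mm above the work surface; the hinge line runs along the x axis of this frame, which does not tip; -y points towards the handle, +y to the crate. The handle's axis is 230 mm from the hinge line and 12 mm above it when the pan is down
- pan (a joint): tip of the pan in rad: 0 down and level (resting), grows as the handle is lifted, stop at 1.15; swings freely and falls back by its own weight (pan 0.4 kg). Bars slide off somewhere between 0.4 and 0.75
- crate_floor (a point): centre of the inner floor of the open plywood crate, fixed beside the pan, its near wall 20 mm back under the pan's open edge; inside 286 mm along its x by 201 mm along its y, walls 7 mm thick, rim 75 mm above the work surface (floor 7 mm above it)
- dial (a joint): dial angle in rad; 0 = white pointer line at the white dot (off), grows clockwise seen from above; the orange dot is at 1.2, a black dot at 2.1, stop at 2.5. Held by friction (0.05 N m) wherever it is left; there are no clicks
- dial_grip (a point): point on the dial's upright axis, 67 mm above the work surface, in the bar-shaped grip (42 mm long, 14 mm wide, its top 7 mm above this point and its foot 25 mm below it); this frame turns with the dial: its x axis runs along the bar, the white pointer line is at the -x end
- blue_key_top (a point): round blue push key, 30 mm across, on the console; this point is the centre of its top face, 48 mm above the work surface when up; pressed straight down, no lean (zero)
- yellow_key_top (a point): round yellow push key, 30 mm across, on the console; this point is the centre of its top face, 48 mm above the work surface when up; pressed straight down, no lean (weigh)
- green_key_top (a point): round green push key, 30 mm across, on the console; this point is the centre of its top face, 48 mm above the work surface when up; pressed straight down, no lean (store)
- red_key_top (a point): round red push key, 30 mm across, on the console; this point is the centre of its top face, 48 mm above the work surface when up; pressed straight down, no lean (clear): not to be pressed
- blue_key (a joint): travel of the blue key in m: 0 up, 0.006 fully down, counts as pressed beyond 0.004; springs back; about 5 N for the full travel
- yellow_key (a joint): travel of the yellow key in m: 0 up, 0.006 fully down, counts as pressed beyond 0.004; springs back; about 5 N for the full travel
- green_key (a joint): travel of the green key in m: 0 up, 0.006 fully down, counts as pressed beyond 0.004; springs back; about 5 N for the full travel
- red_key (a joint): travel of the red key in m: 0 up, 0.006 fully down, counts as pressed beyond 0.004; springs back; about 5 N for the full travel
- soap0_mid (a point): centre of a cream soap bar, 38 mm wide (its x), 80 mm long (its y), 32 mm high (z), about 100 g; starts flat on the slatted wooden board, whose top is 40 mm above the work surface (board 400 by 180 mm). Two to four of the four bars are there; the others are absent
- soap1_mid (a point): centre of a green soap bar, 38 mm wide (its x), 80 mm long (its y), 32 mm high (z), about 100 g; starts flat on the slatted wooden board, whose top is 40 mm above the work surface (board 400 by 180 mm). Two to four of the four bars are there; the others are absent
- soap2_mid (a point): centre of a terracotta soap bar, 38 mm wide (its x), 80 mm long (its y), 32 mm high (z), about 100 g; starts flat on the slatted wooden board, whose top is 40 mm above the work surface (board 400 by 180 mm). Two to four of the four bars are there; the others are absent
- soap3_mid (a point): centre of a lilac soap bar, 38 mm wide (its x), 80 mm long (its y), 32 mm high (z), about 100 g; starts flat on the slatted wooden board, whose top is 40 mm above the work surface (board 400 by 180 mm). Two to four of the four bars are there; the others are absent
- stamp: small wooden stamp, 60 by 45 mm, 53 mm high, origin under its centre; leave it alone
- marker: blue marker pen lying flat, 120 mm long, 18 mm thick, origin under its centre; leave it alone
Things that resemble listed ones, but are neither listed nor needed, are in the scene too. Of the things that look like the part that bears soap3_mid, the largest one is meant.

How it is judged:
By the outcome, as a careful person would: the job done as asked, in the order asked, and still so for the second after the job is handed in, with the robot touching nothing.
Of soap0, soap1, soap2, soap3 only 2 to 4 are there at a start; the rules pass over those that are not, and their reading is None.
At some moment in a run one of soap0, soap1, soap2, soap3 may be knocked a few centimetres aside while the robot is not near it.
Once in a run the grip may slacken for a moment while it holds something.
It also fails if it takes over 210 s, if anything falls off the work surface, if the arm or the gripper's body presses on something with over 40 N, if the wrist force passes 120 N, or if a joint passes its speed limit or range.

ROBOT

A 7-joint arm with a two-finger parallel gripper is mounted at the origin on the work surface. World frame = base frame: x ahead of the robot, y to its left, z up, the work surface at z = 0. Lengths are in m, angles in rad, forces in N, time in s.
With the tool pointing down it reaches from about 0.425 to 0.825 m from the base axis. Payload 3.6 kg.
Tool frame: the origin (TCP) lies at the very end of the fingers, on their centre line; the grasp point (between the pads) lies 19 mm behind it; y points along the fingers, x is the direction in which the jaws open and shut, and the axes are right-handed (so a half turn about y gives the same grasp; the last joint's range is limited). The gripper opens to 93 mm and grips with 3 to 60 N. Pads are 15 mm wide; open, the fingers measure 128 mm over their backs; the gripper's body (75 mm by 188 mm) begins 65 mm behind the grasp point.
Start: joints at [-1.3, 0.615, -0.013, 1.423, 0.008, 1.103, -0.04], TCP at [0.191, 0.621, 0.219] pointing down, gripper open.
Joint ranges: [-3.12, 3.12], [-0.3, 2.06], [-1.34, 1.32], [0.26, 2.42], [-1.36, 4.5], [0.01, 1.98], [-2.84, 2.84]. Speed limits (rad/s): [2.79, 2.79, 3.14, 3.14, 3.14, 3.14, 3.14].

INTERFACE

Orientations are given as a rotation vector (axis times angle).
In Python, from bench import robot gives the robot as it stands.
- The arm moves only by the tool apply_moves, never from a script. Its argument "moves" is a list of rows, each an object with "xyz": the shift along the tool's x, y, z in m, a list of three; "yaw": the turn about the tool's y in degrees; "gripper": the opening, from 0 (shut) to 1 (fully open). In form: [{"xyz": [dx, dy, dz], "yaw": yaw, "gripper": gripper}, ...]. A call has 1 to 5 rows; each row is the pose to reach, as a shift and turn from the pose commanded when the call began, along the tool's axes at that moment; what a row does not reach only later rows make up. A row lasts 1/10 s, in which the tool goes at most 50 mm and 8.59 degrees, less where a joint would pass 70% of its speed; a pose out of reach is approached as far as the arm can. A call with a gripper value outside its range is refused whole. The fingers move at their own pace and stop on an object; the grip force is fixed at half the most. Time passes only in rows, so rows that repeat a pose let the fingers close. It gives the time, the measured TCP pose, the force and the opening at its end, in the units of the state.
- robot.observe(): the state, without advancing time (a new reading comes with each control period).
- robot.grab_frame(name): name is "side" or "top" or "wrist"; returns a dict with "image" (480x640x3 uint8, red, green, blue), "fx", "fy", "cx", "cy" (pixels), "k1" (the pictures are not rectified: a ray, as slopes to the right and down, at radius r is drawn at 1 + k1 r^2 times it, then the intrinsics apply), "rvec" (rotation vector, rad) and "tvec" (3), from world to camera coordinates, as OpenCV has them; the wrist camera has in their place "tool_from_camera" (4x4, takes a point from camera to tool coordinates, whose origin is the TCP and whose axes are the tool frame's). Camera axes: x right, y down, z forward; pixel columns grow to the right and rows downward; lengths in m; the calibration is good to about 2 mm. A picture is of the moment at which its call begins: read the wrist's pose just before it. There is no depth.
- robot.close_job(): hands the job in, once; it reports no verdict.
Trained networks look in the newest picture that a camera, given by its name, has taken for a name from the list of things; names that differ only in an ending like _2 or _b are one class to them, and where a whole thing is asked for, a point or a joint stands for the part that bears it (a point fixed in the world has none). Each returns a list of dicts, best first, with "conf" (0 to 1); they miss things now and then, are a little off and sometimes report something else, mostly with a low value. They report only what shows in the picture. A call takes as long as a camera call. They do not tell look-alikes from the thing itself.
- robot.look_for(camera, thing): "pixel" ([row, column] in pixels, amid what is visible of it).
- robot.outline_of(camera, thing): "mask" (480x640 bool, what is visible of it) and "pixel" ([row, column] in pixels, amid what is visible of it).
The state is a dict: "t": time; "joint_pos": joint angles; "qvel": joint speeds; "joint_efforts": joint torques, N m; "position": TCP position; "tcp_rot": TCP orientation; "wrist_force": force on the tool from outside, world axes, zero at the start; "torque": the same for the moment, N m; "gripper_width": opening from 0.0 (shut) to 1.0 (fully open).
Only numpy, scipy, OpenCV 4.12 (cv2) and the standard library are available. Lean on these libraries where they do the work, as an engineer would, in place of code of your own. Each camera call takes 0.05 s, during which the arm holds its last target. There are 200 camera calls.

## Working session

There is one attempt and no reset: what is moved stays moved. The work goes in short steps, Python scripts to look and compute and a tool call to move; the robot and the scene stay as the last step left them, time stands still between calls to the robot, and variables do not carry over. Pictures are saved under pics/ and viewed, about 12 in all and at most 16, crops included, and the job is handed in when it is done.

Besides the shell and the picture viewer there is one more tool, called after "Emit:" by a JSON object that holds its "fn" and its "kwargs". apply_moves: Moves the arm, as the interface text tells. Its arguments: {"type":"object","properties":{"moves":{"type":"array"}},"required":["moves"]}

```bash
ls; mkdir -p pics
cat > h.py <<'E'
import numpy as np, cv2
from scipy.spatial.transform import Rotation as R
from bench import robot
def cam(f, st=None):
    """returns (Rwc, C): camera->world rotation and centre"""
    if "rvec" in f:
        Rc=R.from_rotvec(np.ravel(f["rvec"])).as_matrix(); return Rc.T, -Rc.T@np.ravel(f["tvec"])
    T=np.array(f["tool_from_camera"]); Rt=R.from_rotvec(st["tcp_rot"]).as_matrix()
    return Rt@T[:3,:3], Rt@T[:3,3]+np.array(st["position"])
def ray2z(f,rc,z,st=None):
    A,C=cam(f,st); d=np.array([(rc[1]-f["cx"])/f["fx"],(rc[0]-f["cy"])/f["fy"]])
    u=d.copy()
    for _ in range(20): u=d/(1+f["k1"]*(u@u))
    v=A@np.array([u[0],u[1],1]); return C+v*(z-C[2])/v[2]
def proj(f,p,st=None):
    A,C=cam(f,st); q=A.T@(np.array(p)-C); u=q[:2]/q[2]; u=u*(1+f["k1"]*(u@u))
    return np.array([u[1]*f["fy"]+f["cy"],u[0]*f["fx"]+f["cx"]])
def save(f,name): cv2.imwrite("pics/"+name,f["image"][:,:,::-1])
E
python3 - <<'E'
from h import *
s=robot.observe(); print(s)
for c in ("top","side"):
    f=robot.grab_frame(c); save(f,c+"0.png"); print(c,cam(f)[1])
    Z={"pan_floor":.085,"pan_handle":.097,"crate_floor":.007,"dial_grip":.067,"blue_key_top":.048,"yellow_key_top":.048,"green_key_top":.048,"red_key_top":.048,"soap0_mid":.056,"soap1_mid":.056,"soap2_mid":.056,"soap3_mid":.056,"stamp":.02,"marker":.009}
    for n,z in Z.items():
        print(n,[(np.round(d["pixel"]).tolist(),round(d["conf"],2),np.round(ray2z(f,d["pixel"],z),3).tolist()) for d in robot.look_for(c,n)][:4])
E
```

```text
pics
{'t': 0.0, 'joint_pos': array([-1.29951124,  0.61590273, -0.01261991,  1.42486771,  0.00810377,
        1.10341991, -0.04041545]), 'qvel': array([-0.00056366, -0.00026349, -0.00013061, -0.0004177 ,  0.00114571,
       -0.00031253, -0.00091198]), 'joint_efforts': array([-2.77499357e-04, -4.58930326e+01,  2.08965037e-01, -1.65748000e+01,
       -6.10952382e-02,  2.03765812e-02,  2.36434689e-04]), 'position': array([0.1904718 , 0.62064271, 0.21750222]), 'tcp_rot': array([-1.3370475 , -0.98567372,  0.98903871]), 'wrist_force': array([0.49503996, 0.38754272, 0.04547876]), 'torque': array([-0.03791727,  0.01791149,  0.00426275]), 'gripper_width': 0.9994712186525699}
top [ 0.43968211 -0.05893397  0.99549382]
pan_floor [([214.0, 245.0], 0.63, [0.603, 0.082, 0.085])]
pan_handle [([213.0, 246.0], 0.75, [0.602, 0.078, 0.097]), ([133.0, 298.0], 0.43, [0.773, -0.033, 0.097])]
crate_floor [([226.0, 200.0], 0.96, [0.592, 0.196, 0.007])]
dial_grip [([299.0, 462.0], 0.75, [0.416, -0.37, 0.067])]
blue_key_top [([253.0, 458.0], 0.48, [0.515, -0.373, 0.048])]
yellow_key_top [([263.0, 487.0], 0.69, 
[... 1146 characters left out ...]
y_top [([421.0, 371.0], 0.88, [0.572, -0.395, 0.048])]
red_key_top [([420.0, 370.0], 0.66, [0.57, -0.394, 0.048]), ([454.0, 327.0], 0.62, [0.495, -0.434, 0.048]), ([460.0, 368.0], 0.59, [0.551, -0.454, 0.048]), ([429.0, 270.0], 0.47, [0.419, -0.378, 0.048])]
soap0_mid []
soap1_mid [([323.0, 269.0], 0.97, [0.441, -0.18, 0.056])]
soap2_mid [([460.0, 365.0], 0.51, [0.547, -0.456, 0.056])]
soap3_mid [([317.0, 418.0], 0.91, [0.707, -0.218, 0.056]), ([265.0, 212.0], 0.76, [0.344, -0.006, 0.056]), ([287.0, 252.0], 0.68, [0.419, -0.082, 0.056])]
stamp [([403.0, 204.0], 0.92, [0.318, -0.296, 0.02]), ([319.0, 415.0], 0.53, [0.714, -0.193, 0.02])]
marker [([256.0, 425.0], 0.93, [0.797, -0.021, 0.009])]
```

View pics/top0.png

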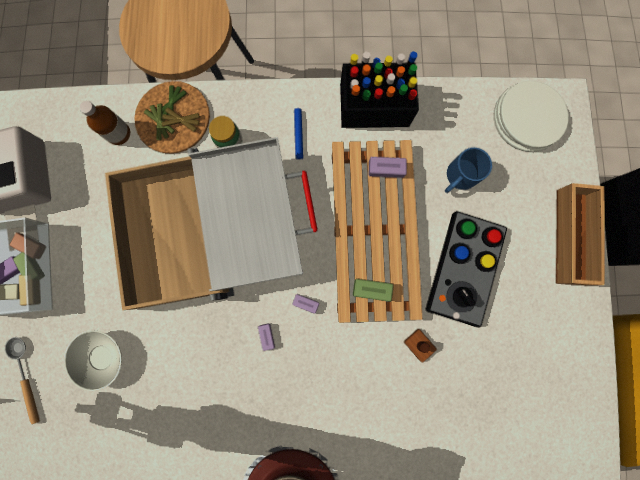

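View pics/side0.png

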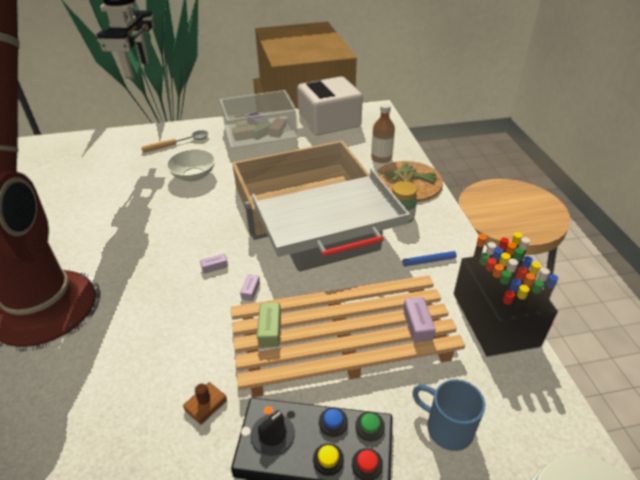

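The large lilac bar on the board, at (166,387), is soap3. The small lilac blocks at (303,306) and (337,266) lie on the table, and the pieces near (270,15) are in a box, so those are look-alikes. The green bar at (290,373) is soap1. I see no cream or terracotta bar on the board. Next is one enlarged crop to confirm.

Run:
```python
from h import *
s=robot.observe(); Rt=R.from_rotvec(s["tcp_rot"]).as_matrix(); print("tool axes (cols)\n",Rt.round(3))
f=robot.grab_frame("wrist"); T=np.array(f["tool_from_camera"]); print(T.round(3), f["fx"],f["k1"])
f=robot.grab_frame("top"); im=f["image"][135:335,325:525]
cv2.imwrite("pics/crop1.png",cv2.resize(im,(600,600),interpolation=cv2.INTER_CUBIC)[:,:,::-1])
def show(n,m,z):
    c=cv2.findContours(m.astype(np.uint8),0,2)[0]; c=max(c,key=cv2.contourArea)
    w=np.array([ray2z(f,(p[0][1],p[0][0]),z)[:2] for p in c],np.float32)
    r=cv2.minAreaRect(w); b=cv2.boxPoints(r); e=b[1]-b[0],b[2]-b[1]; l=max(e,key=np.linalg.norm)
    print(n,np.round(r[0],3),np.round(r[1],3),"long axis deg",round(np.degrees(np.arctan2(l[1],l[0])),1))
for n,z in (("soap1_mid",.072),("soap3_mid",.072),("pan_handle",.1),("pan_floor",.1)):
    for d in robot.outline_of("top",n): print(round(d["conf"],2),np.round(d["pixel"])); show(n,d["mask"],z)
```

```text
tool axes (cols)
 [[ 0.293 -0.    -0.956]
 [ 0.956 -0.     0.293]
 [-0.    -1.     0.   ]]
[[ 1.     0.001  0.001  0.   ]
 [-0.001 -0.262  0.965 -0.167]
 [ 0.001 -0.965 -0.262  0.073]
 [ 0.     0.     0.     1.   ]] 390.77546837273405 -0.07337790056805003
0.69 [288. 373.]
soap1_mid [ 0.441 -0.181] [0.082 0.039] long axis deg 80.5
0.66 [212. 245.]
soap1_mid [0.614 0.061] [0.304 0.244] long axis deg 10.0
0.78 [301. 305.]
soap3_mid [ 0.416 -0.041] [0.054 0.026] long axis deg 67.2
0.57 [166. 385.]
soap3_mid [ 0.701 -0.223] [0.08  0.045] long axis deg 87.7
0.55 [338. 265.]
soap3_mid [0.349 0.042] [0.053 0.027] long axis deg 10.9
0.63 [217. 247.]
pan_handle [0.608 0.058] [0.296 0.236] long axis deg 9.6
0.78 [213. 245.]
pan_floor [0.609 0.059] [0.294 0.236] long axis deg 10.0
0.38 [227. 468.]
pan_floor [ 0.563 -0.379] [0.026 0.032] long axis deg -47.7
```

View pics/crop1.png

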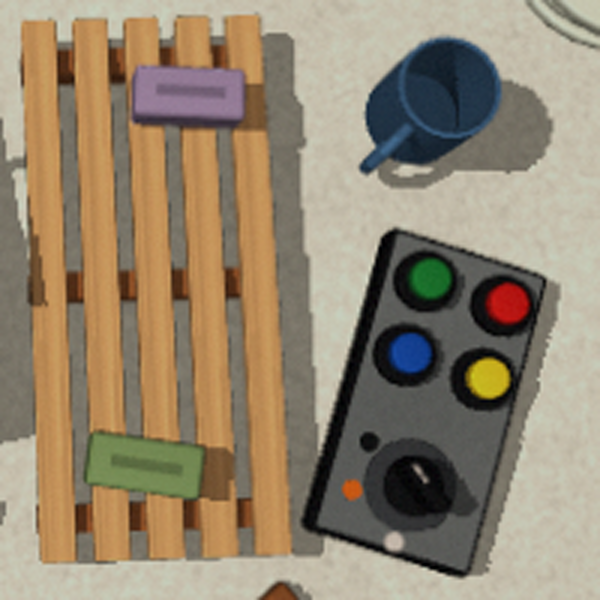

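The crop confirms two bars: the large lilac one at crop (188,93) and the green one at (145,465). The dial's pointer is near the black dot at about 2.1, not at the white dot. I'll move the tool round towards the console and align its axes with the world.

Emit:
{"fn": "apply_moves", "kwargs": {"moves": [{"xyz": [-0.083,-0.06,-0.188],"yaw": 40,"gripper": 1},{"xyz": [-0.083,-0.06,-0.188],"yaw": 40,"gripper": 1},{"xyz": [-0.083,-0.06,-0.188],"yaw": 40,"gripper": 1},{"xyz": [-0.083,-0.06,-0.188],"yaw": 40,"gripper": 1},{"xyz": [-0.083,-0.06,-0.188],"yaw": 40,"gripper": 1}]}}

```text
t: 2.3
position: [0.3531, 0.4819, 0.2811]
tcp_rot: [-1.528, -0.443, 0.434]
wrist_force: [-0.2, -0.6, -0.5]
gripper_width: 0.997
```

Emit:
{"fn": "apply_moves", "kwargs": {"moves": [{"xyz": [0.057,0,-0.198],"yaw": 33,"gripper": 1},{"xyz": [0.057,0,-0.198],"yaw": 33,"gripper": 1},{"xyz": [0.057,0,-0.198],"yaw": 33,"gripper": 1},{"xyz": [0.057,0,-0.198],"yaw": 33,"gripper": 1},{"xyz": [0.057,0,-0.198],"yaw": 33,"gripper": 1}]}}

```text
t: 2.8
position: [0.5076, 0.3437, 0.2791]
tcp_rot: [-1.576, 0.008, -0.016]
wrist_force: [-0.3, 0.4, 0.7]
gripper_width: 0.999
```

Emit:
{"fn": "apply_moves", "kwargs": {"moves": [{"xyz": [0,0,-0.25],"yaw": 0,"gripper": 1},{"xyz": [0,0,-0.25],"yaw": 0,"gripper": 1},{"xyz": [0,0,-0.25],"yaw": 0,"gripper": 1},{"xyz": [0,0,-0.25],"yaw": 0,"gripper": 1},{"xyz": [0,0,-0.25],"yaw": 0,"gripper": 1}]}}

```text
t: 3.3
position: [0.501, 0.1003, 0.279]
tcp_rot: [-1.57, -0.001, -0.0]
wrist_force: [-0.5, -0.4, 0.1]
gripper_width: 0.999
```

Emit:
{"fn": "apply_moves", "kwargs": {"moves": [{"xyz": [0,0,-0.25],"yaw": 0,"gripper": 1},{"xyz": [0,0,-0.25],"yaw": 0,"gripper": 1},{"xyz": [0,0,-0.25],"yaw": 0,"gripper": 1},{"xyz": [0,0,-0.25],"yaw": 0,"gripper": 1},{"xyz": [0,0,-0.25],"yaw": 0,"gripper": 1}]}}

```text
t: 3.8
position: [0.501, -0.1495, 0.279]
tcp_rot: [-1.57, -0.001, -0.0]
wrist_force: [1.7, 0.1, -0.4]
gripper_width: 0.996
```

Emit:
{"fn": "apply_moves", "kwargs": {"moves": [{"xyz": [-0.01,0,-0.22],"yaw": 40,"gripper": 1},{"xyz": [-0.01,0,-0.22],"yaw": 40,"gripper": 1},{"xyz": [-0.01,0,-0.22],"yaw": 40,"gripper": 1},{"xyz": [-0.01,0,-0.22],"yaw": 40,"gripper": 1},{"xyz": [-0.01,0,-0.22],"yaw": 40,"gripper": 1}]}}

```text
t: 4.3
position: [0.4886, -0.3735, 0.2788]
tcp_rot: [-1.503, 0.555, -0.555]
wrist_force: [-0.1, -0.5, 1.2]
gripper_width: 0.996
```

```bash
cat >> h.py <<'E'
def jaw(s): x=R.from_rotvec(s["tcp_rot"]).as_matrix()[:,0]; return np.degrees(np.arctan2(x[1],x[0]))
def go(s,p,a=None):
    """shift in tool axes to world p; yaw to jaw angle a"""
    Rt=R.from_rotvec(s["tcp_rot"]).as_matrix(); d=Rt.T@(np.array(p)-s["position"])
    return np.round(d,4).tolist(), None if a is None else round((jaw(s)-a+90)%180-90,1)
E
python3 - <<'E'
from h import *
s=robot.observe(); print(s["position"],s["tcp_rot"],jaw(s),s["joint_pos"].round(2))
f=robot.grab_frame("wrist"); im=f["image"].copy()
for n,z in (("blue_key_top",.048),("yellow_key_top",.048),("green_key_top",.048),("red_key_top",.048),("dial_grip",.067)):
    for d in robot.look_for("wrist",n)[:3]: print(n,np.round(d["pixel"]),round(d["conf"],2),ray2z(f,d["pixel"],z,s).round(4))
save(f,"w1.png")
E
```

```text
[ 0.48859264 -0.37354777  0.27875476] [-1.50270896  0.555426   -0.5554807 ] -40.65351315493728 [ 0.24  0.57  0.66  1.45 -0.36  1.23  0.23]
blue_key_top [202. 340.] 0.59 [ 0.5157 -0.3824  0.048 ]
yellow_key_top [252. 356.] 0.81 [ 0.4946 -0.435   0.048 ]
green_key_top [178. 391.] 0.79 [ 0.5705 -0.3968  0.048 ]
red_key_top [233. 409.] 0.96 [ 0.5501 -0.4547  0.048 ]
dial_grip [255. 268.] 0.96 [ 0.4268 -0.3738  0.067 ]
```

View pics/w1.png

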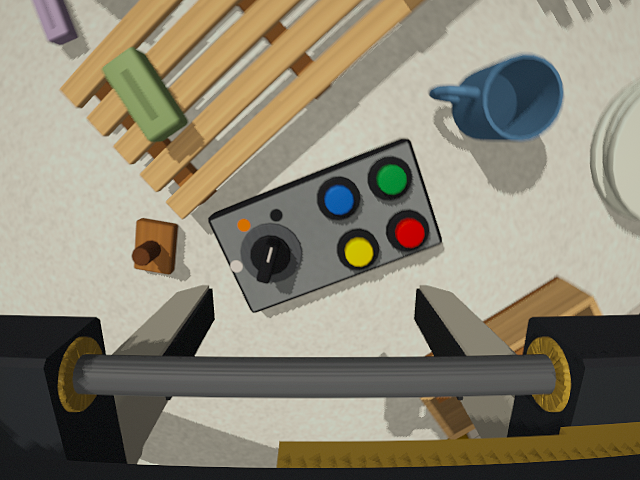

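The picture shows blue (200,339), yellow (252,358), green (180,391), red (233,409), the dial at (260,268), and dots white (266,237), orange (225,243) and black (215,276). The white pointer line runs from (262,266) to (246,271). From these I can work out the dial angle.

Run:
```python
from h import *
s=robot.observe(); f=robot.grab_frame("wrist")
W=lambda r,c,z: ray2z(f,(r,c),z,s)[:2]
im=f["image"].astype(int); 
# pointer line: bright pixels inside the dial
m=np.zeros(im.shape[:2],bool); m[235:285,252:290]=(im[235:285,252:290].min(2)>150)
p=np.argwhere(m); print(len(p),p.min(0),p.max(0))
w=np.array([W(r,c,.074) for r,c in p]); c=w.mean(0); v=np.linalg.svd(w-c)[2][0]; print("line",c.round(4),np.degrees(np.arctan2(v[1],v[0])).round(1))
k={n:W(*q,.048) for n,q in dict(blue=(200,339),yellow=(252,358),green=(180,391),red=(233,409)).items()}; print({n:x.round(4) for n,x in k.items()})
dots=np.array([W(266.5,236.5,.04),W(225,243,.04),W(215,276,.04)]); print(dots.round(4))
# circle fit with known angles: dot = C + r*(cos(t0-q), sin(t0-q))
from scipy.optimize import least_squares
q=np.array([0,1.2,2.1]); g=lambda x:(x[:2]+x[2]*np.c_[np.cos(x[3]-q),np.sin(x[3]-q)]-dots).ravel()
r=least_squares(g,[.427,-.374,.04,2.8]); print("C",r.x.round(4),"white deg",np.degrees(r.x[3]).round(1),r.fun.round(4))
```

```text
28 [256 269] [269 273]
line [ 0.43   -0.3724] -145.9
{'blue': array([ 0.5201, -0.3709]), 'yellow': array([ 0.5009, -0.4268]), 'green': array([ 0.5735, -0.3886]), 'red': array([ 0.555 , -0.4448])}
[[ 0.3879 -0.3573]
 [ 0.4247 -0.3276]
 [ 0.4588 -0.342 ]]
C [ 0.4276 -0.3698  0.0419  2.8353] white deg 162.5 [-0.0002  0.0001  0.0003 -0.0004 -0.      0.0003]
```

Run:
```python
from h import *
from scipy.optimize import least_squares
s2=robot.observe(); print(s2["position"],jaw(s2))
f=robot.grab_frame("wrist"); s=s2
W=lambda r,c,z: ray2z(f,(r,c),z,s)[:2]
hsv=cv2.cvtColor(f["image"],cv2.COLOR_RGB2HSV).astype(int); H,S,V=hsv[...,0],hsv[...,1],hsv[...,2]
roi=np.zeros(H.shape,bool); roi[130:300,215:440]=1
for n,m in dict(blue=(abs(H-107)<8)&(S>180)&(V>120),yellow=(abs(H-28)<5)&(S>150)&(V>130),green=(abs(H-68)<12)&(S>150)&(V>80),red=((H<5)|(H>175))&(S>180)&(V>120),orange=(abs(H-13)<6)&(S>200)&(V>150)).items():
    k,l,st,ce=cv2.connectedComponentsWithStats((m&roi).astype(np.uint8)); i=1+st[1:,4].argmax(); print(n,st[i,4],ce[i].round(1),W(ce[i][1],ce[i][0],.04 if n=="orange" else .048).round(4))
for n,z in (("blue_key_top",.048),("yellow_key_top",.048),("green_key_top",.048),("red_key_top",.048),("dial_grip",.067)):
    for d in robot.look_for("wrist",n)[:1]: print(n,np.round(d["pixel"]),round(d["conf"],2),ray2z(f,d["pixel"],z,s).round(4))
s=dict(position=np.array([0.48859264,-0.37354777,0.27875476]),tcp_rot=np.array([-1.50270896,0.555426,-0.5554807]))
dots=np.array([W(266.5,236.5,.04),W(225,243,.04),W(215,276,.04)]); q=np.array([0,1.2,2.1])
r=least_squares(lambda x:(x[:2]+x[2]*np.c_[np.cos(x[3]-q),np.sin(x[3]-q)]-dots).ravel(),[.427,-.374,.04,2.8]); print("C",r.x.round(4),np.degrees(r.x[3]).round(1))
print("blue",W(200,339,.048),"yellow",W(252,358,.048))
```

```text
[ 0.49197276 -0.36592015  0.27868767] -39.800910491513015
blue 632 [340.5 208.3] [ 0.516  -0.3786]
yellow 619 [359.7 260.2] [ 0.4967 -0.4352]
green 680 [393.2 188.3] [ 0.5702 -0.3968]
red 643 [410.7 241.5] [ 0.5509 -0.4536]
orange 111 [245.7 232.1] [ 0.4217 -0.3353]
blue_key_top [205. 342.] 0.88 [ 0.519  -0.3769  0.048 ]
yellow_key_top [260. 360.] 0.8 [ 0.4967 -0.4349  0.048 ]
green_key_top [188. 396.] 0.69 [ 0.5727 -0.3991  0.048 ]
red_key_top [242. 411.] 0.73 [ 0.5513 -0.4543  0.048 ]
dial_grip [265. 269.] 0.75 [ 0.4247 -0.3745  0.067 ]
C [ 0.4236 -0.378   0.042   2.8202] 161.6
blue [ 0.51615297 -0.3803109 ] yellow [ 0.49609604 -0.43610657]
```

Emit:
{"fn": "apply_moves", "kwargs": {"moves": [{"xyz": [-0.0445,0.159,-0.0527],"yaw": 16.2,"gripper": 0.5},{"xyz": [-0.0445,0.159,-0.0527],"yaw": 16.2,"gripper": 0.5},{"xyz": [-0.0445,0.159,-0.0527],"yaw": 16.2,"gripper": 0.5},{"xyz": [-0.0445,0.159,-0.0527],"yaw": 16.2,"gripper": 0.5},{"xyz": [-0.0445,0.159,-0.0527],"yaw": 16.2,"gripper": 0.5}]}}

```text
t: 5.45
position: [0.4198, -0.3784, 0.1168]
tcp_rot: [-1.43, 0.773, -0.761]
wrist_force: [0.7, 0.7, 1.4]
gripper_width: 0.621
```

Run:
```python
from h import *
import time
robot.grab_frame("top"); robot.grab_frame("top"); s=robot.observe(); f=robot.grab_frame("wrist"); print(s["position"],jaw(s),go(s,(.4236,-.378,.05),-56))
for d in robot.look_for("wrist","dial_grip"): print(d["pixel"],d["conf"],ray2z(f,d["pixel"],.067,s))
print(proj(f,(.4236,-.378,.074),s))
save(f,"w2.png")
```

```text
[ 0.42375224 -0.38051139  0.12041499] -56.24448655121511 ([-0.0023, 0.0704, 0.0012], np.float64(-0.2))
[261.1, 312.9] 0.94 [ 0.42600377 -0.37758695  0.067     ]
[71.0, 477.9] 0.36 [ 0.56348992 -0.39190792  0.067     ]
[285.3, 133.7] 0.28 [ 0.35209701 -0.29526763  0.067     ]
[268.43263708 311.15493438]
```

View pics/w2.png

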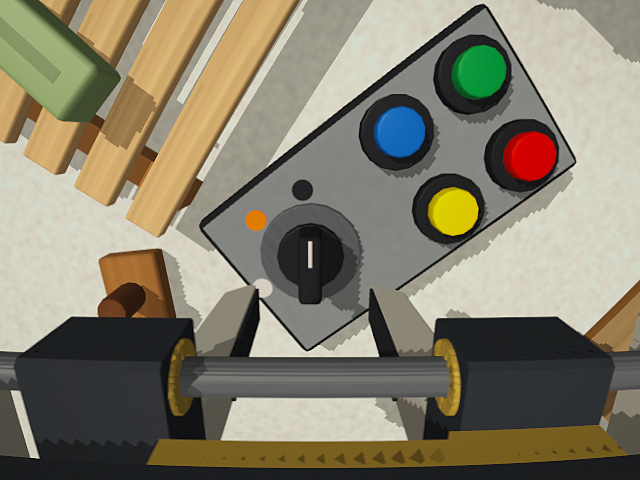

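The bar is square to the jaws and centred at column 311, so I descend and pinch it.

Emit:
{"fn": "apply_moves", "kwargs": {"moves": [{"xyz": [-0.001,0.035,0.001],"yaw": 0,"gripper": 0.5},{"xyz": [-0.001,0.07,0.001],"yaw": 0,"gripper": 0.5},{"xyz": [-0.001,0.07,0.001],"yaw": 0,"gripper": 0.5},{"xyz": [-0.001,0.07,0.001],"yaw": 0,"gripper": 0},{"xyz": [-0.001,0.07,0.001],"yaw": 0,"gripper": 0}]}}

```text
t: 6.15
position: [0.4245, -0.3801, 0.052]
tcp_rot: [-1.433, 0.762, -0.769]
wrist_force: [0.4, -0.3, 0.5]
gripper_width: 0.376
```

Emit:
{"fn": "apply_moves", "kwargs": {"moves": [{"xyz": [0,0,0],"yaw": 0,"gripper": 0},{"xyz": [0,0,0],"yaw": 0,"gripper": 0},{"xyz": [0,0,0],"yaw": 0,"gripper": 0},{"xyz": [0,0,0],"yaw": 0,"gripper": 0},{"xyz": [0,0,0],"yaw": 0,"gripper": 0}]}}

```text
t: 6.65
position: [0.4231, -0.3782, 0.0506]
tcp_rot: [-1.431, 0.765, -0.765]
wrist_force: [-1.3, 1.6, 6.4]
gripper_width: 0.145
```

Emit:
{"fn": "apply_moves", "kwargs": {"moves": [{"xyz": [0,0,0],"yaw": -6,"gripper": 0},{"xyz": [0,0,0],"yaw": -12,"gripper": 0},{"xyz": [0,0,0],"yaw": -18,"gripper": 0},{"xyz": [0,0,0],"yaw": -24,"gripper": 0},{"xyz": [0,0,0],"yaw": -30,"gripper": 0}]}}

```text
t: 7.15
position: [0.4225, -0.3776, 0.0506]
tcp_rot: [-1.539, 0.357, -0.355]
wrist_force: [-1.2, 3.5, 6.9]
gripper_width: 0.149
```

Emit:
{"fn": "apply_moves", "kwargs": {"moves": [{"xyz": [0,0,0],"yaw": -7,"gripper": 0},{"xyz": [0,0,0],"yaw": -14,"gripper": 0},{"xyz": [0,0,0],"yaw": -21,"gripper": 0},{"xyz": [0,0,0],"yaw": -29,"gripper": 0},{"xyz": [0,0,0],"yaw": -29,"gripper": 0}]}}

```text
t: 7.65
position: [0.4217, -0.3775, 0.0506]
tcp_rot: [-1.567, -0.038, 0.04]
wrist_force: [-3.0, 4.1, 9.2]
gripper_width: 0.147
```

Run:
```python
from h import *
robot.grab_frame("top"); robot.grab_frame("top");s=robot.observe(); print(s["position"],jaw(s),s["wrist_force"].round(1),s["torque"].round(2),s["gripper_width"])
```

```text
[ 0.42169501 -0.37747744  0.05057253] 2.732676535237469 [-3.3  3.6  8.8] [0.64 0.81 0.07] 0.15098554156122004
```

Emit:
{"fn": "apply_moves", "kwargs": {"moves": [{"xyz": [0,0,0],"yaw": 0,"gripper": 0.5},{"xyz": [0,0,0],"yaw": 0,"gripper": 0.5},{"xyz": [0,0,0],"yaw": 0,"gripper": 0.5},{"xyz": [0,-0.05,0],"yaw": 0,"gripper": 0.5},{"xyz": [0,-0.1,0],"yaw": 0,"gripper": 0.5}]}}

```text
t: 8.25
position: [0.4224, -0.3779, 0.149]
tcp_rot: [-1.568, -0.034, 0.041]
wrist_force: [1.3, -0.8, 0.7]
gripper_width: 0.488
```

Run:
```python
from h import *
robot.grab_frame("top"); robot.grab_frame("top");s=robot.observe(); f=robot.grab_frame("wrist"); print(s["position"],jaw(s))
W=lambda r,c,z: ray2z(f,(r,c),z,s)[:2]
p0=proj(f,(.4225,-.378,.074),s).astype(int); r0,c0=p0; im=f["image"].astype(int); print(p0)
m=np.zeros(im.shape[:2],bool); sl=np.s_[r0-40:r0+40,c0-30:c0+30]; m[sl]=im[sl].min(2)>150
n,l,st,ce=cv2.connectedComponentsWithStats(m.astype(np.uint8)); 
for i in range(1,n):
    p=np.argwhere(l==i)
    if len(p)<15: continue
    w=np.array([W(a,b,.074) for a,b in p]); c=w.mean(0); v=np.linalg.svd(w-c,full_matrices=False)[2][0]; print(len(p),p.mean(0),c.round(4),np.degrees(np.arctan2(v[1],v[0])).round(1))
print("orange expected dir 92.85")
cv2.imwrite("pics/w3.png",cv2.resize(f["image"][max(r0-110,0):r0+110,c0-140:c0+140],(560,440))[:,:,::-1])
```

```text
[ 0.42632872 -0.38261588  0.15601853] 2.721581128474289
[246 307]
69 [230. 305.] [ 0.4203 -0.3672] -87.6
orange expected dir 92.85
```

View pics/w3.png

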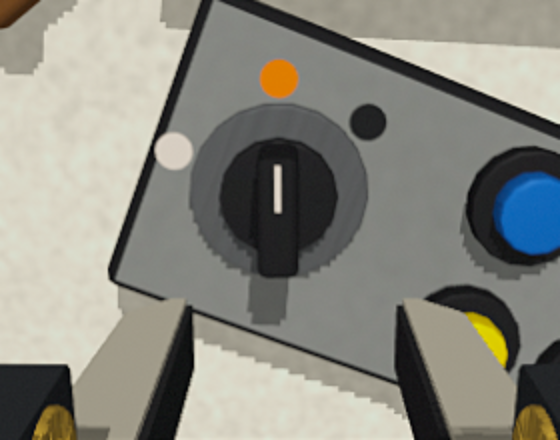

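The pointer sits on the orange dot: 92.4° against 92.9°. Next is the blue key with the fingers shut.

Run:
```python
from h import *
for i in range(3): robot.grab_frame("top")
s=robot.observe(); print(s["t"],s["position"],jaw(s)); print(go(s,(.516,-.3785,.07)))
```

```text
8.55 [ 0.42255647 -0.37768301  0.14843065] 2.754411676370665
([0.0934, 0.0783, -0.0055], None)
```

Emit:
{"fn": "apply_moves", "kwargs": {"moves": [{"xyz": [0.05,0,-0.003],"yaw": 0,"gripper": 0},{"xyz": [0.0934,0.03,-0.0055],"yaw": 0,"gripper": 0},{"xyz": [0.0934,0.078,-0.0055],"yaw": 0,"gripper": 0},{"xyz": [0.0934,0.078,-0.0055],"yaw": 0,"gripper": 0},{"xyz": [0.0934,0.078,-0.0055],"yaw": 0,"gripper": 0}]}}

```text
t: 9.05
position: [0.5147, -0.3791, 0.0696]
tcp_rot: [-1.568, -0.033, 0.041]
wrist_force: [0.3, 0.0, 0.8]
gripper_width: 0.119
```

Run:
```python
from h import *
for i in range(4): robot.grab_frame("top")
s=robot.observe(); f=robot.grab_frame("wrist"); print(s["t"],s["position"],jaw(s),s["gripper_width"]); print(go(s,(.516,-.3785,.042)))
for n in ("blue_key_top","yellow_key_top"):
  for d in robot.look_for("wrist",n)[:2]: print(n,d["pixel"],d["conf"],ray2z(f,d["pixel"],.048,s))
```

```text
9.25 [ 0.51688546 -0.38131789  0.07422678] 2.6524912069674196 0.007167886272003351
([-0.0008, 0.0322, 0.003], None)
blue_key_top [271.0, 314.8] 0.88 [ 0.51673364 -0.37413368  0.048     ]
```

Emit:
{"fn": "apply_moves", "kwargs": {"moves": [{"xyz": [0.001,0.02,0.001],"yaw": 0,"gripper": 0},{"xyz": [0.001,0.026,0.001],"yaw": 0,"gripper": 0},{"xyz": [0.001,0.031,0.001],"yaw": 0,"gripper": 0},{"xyz": [0.001,0.031,0.001],"yaw": 0,"gripper": 0},{"xyz": [0.001,0.031,0.001],"yaw": 0,"gripper": 0}]}}

```text
t: 9.9
position: [0.5183, -0.3791, 0.0461]
tcp_rot: [-1.571, -0.04, 0.035]
wrist_force: [-4.6, 4.9, 23.5]
gripper_width: 0.006
```

Emit:
{"fn": "apply_moves", "kwargs": {"moves": [{"xyz": [0,0,0],"yaw": 0,"gripper": 0},{"xyz": [0,0,0],"yaw": 0,"gripper": 0}]}}

```text
t: 10.1
position: [0.5183, -0.3791, 0.0461]
tcp_rot: [-1.571, -0.04, 0.035]
wrist_force: [-5.2, 5.5, 21.3]
gripper_width: 0.003
```

Run:
```python
from h import *
Z=[]
for i in range(4): Z.append(robot.observe()["position"]); f=robot.grab_frame("side")
print(np.round(Z,4)); s=robot.observe(); print(s["wrist_force"].round(1))
cv2.imwrite("pics/k1.png",cv2.resize(f["image"][330:480,220:440],(660,450),interpolation=cv2.INTER_CUBIC)[:,:,::-1])
```

```text
[[ 0.5183 -0.3791  0.0461]
 [ 0.5183 -0.3791  0.0461]
 [ 0.5183 -0.379   0.0461]
 [ 0.5183 -0.379   0.0461]]
[-4.9  5.2 22.2]
```

View pics/k1.png

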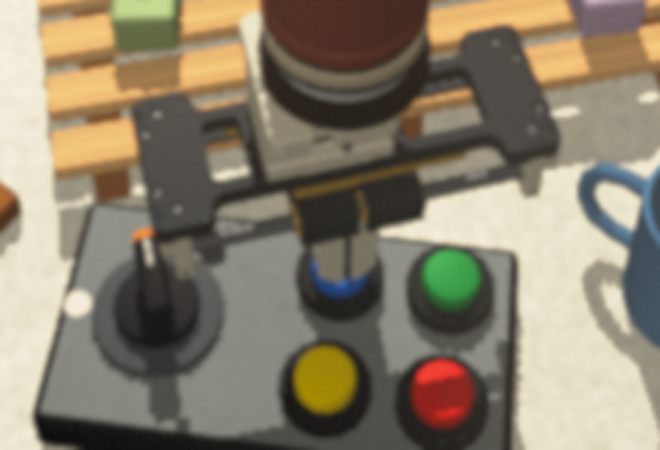

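Run:
```python
from h import *
s=robot.observe(); print(s["torque"],s["t"])
fs=[robot.grab_frame("side")["image"] for _ in range(3)]; np.save("side_dn.npy",np.mean(fs,0))
f=robot.grab_frame("wrist"); save(f,"w4.png")
```

```text
[ 1.0132119   1.13833408 -0.02355663] 10.3
```

Emit:
{"fn": "apply_moves", "kwargs": {"moves": [{"xyz": [0,-0.03,0],"yaw": 0,"gripper": 0},{"xyz": [0,-0.06,0],"yaw": 0,"gripper": 0},{"xyz": [0,-0.06,0],"yaw": 0,"gripper": 0}]}}

```text
t: 10.8
position: [0.5198, -0.3809, 0.1058]
tcp_rot: [-1.576, -0.043, 0.032]
wrist_force: [0.6, -1.2, 0.7]
gripper_width: 0.008
```

Run:
```python
from h import *
a=np.load("side_dn.npy"); fr=robot.grab_frame("side"); b=fr["image"].astype(float)
for nm,im in (("dn",a),("up",b)):
    hsv=cv2.cvtColor(im.astype(np.uint8),cv2.COLOR_RGB2HSV).astype(int); m=(abs(hsv[...,0]-107)<10)&(hsv[...,1]>150)&(hsv[...,2]>70)
    m[:395]=0;m[445:]=0;m[:,:310]=0;m[:,355:]=0
    print(nm,m.sum(),{c:(np.where(m[:,c])[0].max() if m[:,c].any() else None) for c in range(322,346,2)})
for z in (.048,.042): print(proj(fr,(.516,-.3785-.015,z)))
for c in (330,334,338): print(c,a[405:432,c,2].round().astype(int).tolist(),b[405:432,c,2].astype(int).tolist())
```

```text
dn 52 {322: None, 324: None, 326: np.int64(425), 328: np.int64(427), 330: np.int64(428), 332: np.int64(428), 334: np.int64(428), 336: np.int64(427), 338: np.int64(426), 340: np.int64(424), 342: None, 344: None}
up 280 {322: None, 324: np.int64(420), 326: np.int64(425), 328: np.int64(426), 330: np.int64(427), 332: np.int64(427), 334: np.int64(427), 336: np.int64(426), 338: np.int64(425), 340: np.int64(423), 342: np.int64(419), 344: None}
[426.50951812 335.14372469]
[428.49555421 335.11750845]
330 [36, 36, 35, 38, 52, 74, 91, 96, 97, 97, 96, 97, 97, 97, 96, 96, 96, 98, 104, 111, 117, 117, 108, 86, 54, 33, 29] [203, 169, 112, 107, 158, 201, 216, 216, 214, 212, 209, 207, 205, 202, 199, 198, 195, 192, 184, 166, 140, 117, 100, 80, 53, 36, 35]
334 [36, 35, 36, 44, 61, 76, 82, 81, 81, 81, 81, 82, 80, 79, 76, 75, 79, 96, 126, 149, 149, 129, 112, 91, 62, 38, 29] [196, 175, 126, 126, 172, 204, 213, 211, 208, 206, 205, 203, 201, 199, 198, 194, 192, 189, 185, 173, 149, 119, 101, 85, 60, 41, 34]
338 [41, 42, 51, 69, 87, 94, 94, 94, 94, 94, 94, 94, 94, 95, 94, 95, 95, 100, 109, 111, 109, 99, 80, 55, 37, 31, 30] [208, 194, 153, 104, 105, 149, 184, 199, 200, 199, 197, 195, 194, 193, 192, 188, 186, 178, 160, 134, 108, 90, 74, 54, 38, 36, 39]
```

View pics/w4.png

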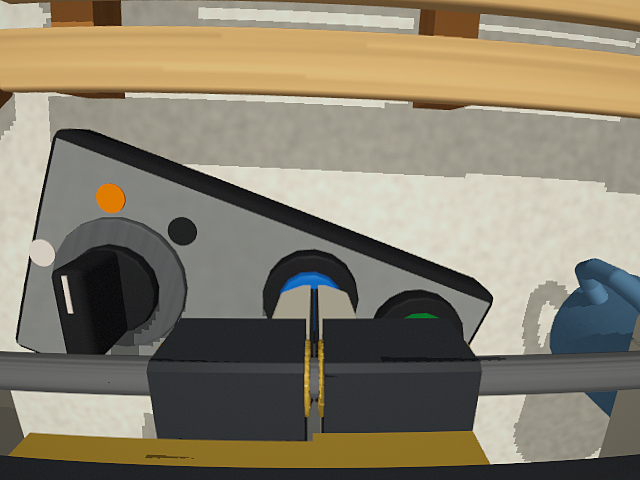

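The tip stopped at a reading of z = 0.046 with 22 N, where a fully pressed key should read 0.042. I'll step down slowly and find the height where contact begins.

Emit:
{"fn": "apply_moves", "kwargs": {"moves": [{"xyz": [-0.002,0.02,0.001],"yaw": 0,"gripper": 0},{"xyz": [-0.002,0.044,0.001],"yaw": 0,"gripper": 0},{"xyz": [-0.002,0.044,0.001],"yaw": 0,"gripper": 0},{"xyz": [-0.002,0.044,0.001],"yaw": 0,"gripper": 0},{"xyz": [-0.002,0.044,0.001],"yaw": 0,"gripper": 0}]}}

```text
t: 11.35
position: [0.5158, -0.378, 0.0572]
tcp_rot: [-1.571, -0.038, 0.037]
wrist_force: [0.6, 0.2, 0.8]
gripper_width: 0.005
```

Emit:
{"fn": "apply_moves", "kwargs": {"moves": [{"xyz": [0,0.002,0],"yaw": 0,"gripper": 0},{"xyz": [0,0.002,0],"yaw": 0,"gripper": 0},{"xyz": [0,0.002,0],"yaw": 0,"gripper": 0}]}}

```text
t: 11.65
position: [0.5157, -0.3777, 0.0551]
tcp_rot: [-1.571, -0.038, 0.037]
wrist_force: [-0.2, -0.0, 0.9]
gripper_width: 0.005
```

Emit:
{"fn": "apply_moves", "kwargs": {"moves": [{"xyz": [0,0.002,0],"yaw": 0,"gripper": 0},{"xyz": [0,0.002,0],"yaw": 0,"gripper": 0},{"xyz": [0,0.002,0],"yaw": 0,"gripper": 0}]}}

```text
t: 11.95
position: [0.5155, -0.3776, 0.0526]
tcp_rot: [-1.57, -0.037, 0.038]
wrist_force: [0.6, -0.2, 0.8]
gripper_width: 0.007
```

Emit:
{"fn": "apply_moves", "kwargs": {"moves": [{"xyz": [0,0.002,0],"yaw": 0,"gripper": 0},{"xyz": [0,0.002,0],"yaw": 0,"gripper": 0},{"xyz": [0,0.002,0],"yaw": 0,"gripper": 0}]}}

```text
t: 12.25
position: [0.5156, -0.3778, 0.0509]
tcp_rot: [-1.571, -0.038, 0.037]
wrist_force: [-1.3, -1.1, 2.2]
gripper_width: 0.006
```

Emit:
{"fn": "apply_moves", "kwargs": {"moves": [{"xyz": [0,0.002,0],"yaw": 0,"gripper": 0},{"xyz": [0,0.002,0],"yaw": 0,"gripper": 0},{"xyz": [0,0.002,0],"yaw": 0,"gripper": 0}]}}

```text
t: 12.55
position: [0.5156, -0.3777, 0.0489]
tcp_rot: [-1.571, -0.038, 0.037]
wrist_force: [-0.4, 1.3, 4.1]
gripper_width: 0.003
```

Emit:
{"fn": "apply_moves", "kwargs": {"moves": [{"xyz": [0,0.002,0],"yaw": 0,"gripper": 0},{"xyz": [0,0.002,0],"yaw": 0,"gripper": 0},{"xyz": [0,0.002,0],"yaw": 0,"gripper": 0}]}}

```text
t: 12.85
position: [0.5157, -0.3778, 0.0468]
tcp_rot: [-1.571, -0.038, 0.037]
wrist_force: [-0.9, 1.4, 5.4]
gripper_width: 0.006
```

Emit:
{"fn": "apply_moves", "kwargs": {"moves": [{"xyz": [0,0.002,0],"yaw": 0,"gripper": 0},{"xyz": [0,0.002,0],"yaw": 0,"gripper": 0},{"xyz": [0,0.002,0],"yaw": 0,"gripper": 0}]}}

```text
t: 13.15
position: [0.5157, -0.3778, 0.0463]
tcp_rot: [-1.57, -0.038, 0.037]
wrist_force: [-2.5, 2.8, 12.6]
gripper_width: 0.006
```

Contact begins at a reading of 0.052 and the key bottoms at 0.046, which is the full 6 mm. So the z reading is about 4 mm too high and blue was fully pressed. Next, the green bar.

Emit:
{"fn": "apply_moves", "kwargs": {"moves": [{"xyz": [0,-0.05,0],"yaw": 0,"gripper": 0},{"xyz": [0,-0.1,0],"yaw": 0,"gripper": 0.5},{"xyz": [0,-0.15,0],"yaw": 0,"gripper": 1},{"xyz": [-0.025,-0.15,0.04],"yaw": 6,"gripper": 1},{"xyz": [-0.05,-0.15,0.08],"yaw": 12,"gripper": 1}]}}

```text
t: 13.65
position: [0.4623, -0.3009, 0.1958]
tcp_rot: [-1.569, 0.128, -0.135]
wrist_force: [0.7, 0.3, 0.8]
gripper_width: 0.296
```

Emit:
{"fn": "apply_moves", "kwargs": {"moves": [{"xyz": [-0.035,0,0.115],"yaw": 0,"gripper": 1},{"xyz": [-0.035,0,0.115],"yaw": 0,"gripper": 1},{"xyz": [-0.035,0,0.115],"yaw": 0,"gripper": 1},{"xyz": [-0.035,0,0.115],"yaw": 0,"gripper": 1},{"xyz": [-0.035,0,0.115],"yaw": 0,"gripper": 1}]}}

```text
t: 14.15
position: [0.446, -0.1814, 0.1945]
tcp_rot: [-1.568, 0.126, -0.127]
wrist_force: [-0.2, 0.0, 0.8]
gripper_width: 0.732
```

```bash
cat >> h.py <<'E'
def outline(camname,thing,z,zb=.004,near=None):
    s=dict(robot.observe()); f=robot.grab_frame(camname)
    s["position"]=np.array(s["position"])-[0,0,zb]      # z reads 4 mm high
    for d in robot.outline_of(camname,thing):
        c=max(cv2.findContours(d["mask"].astype(np.uint8),0,2)[0],key=cv2.contourArea)
        w=np.array([ray2z(f,(p[0][1],p[0][0]),z,s)[:2] for p in c],np.float32)
        r=cv2.minAreaRect(w); b=cv2.boxPoints(r); l=max((b[1]-b[0],b[2]-b[1]),key=np.linalg.norm)
        print(camname,thing,round(d["conf"],2),"px",np.round(d["pixel"]),"c",np.round(r[0],4),"size",np.round(r[1],3),"long",round(np.degrees(np.arctan2(l[1],l[0])),1))
    return f
E
python3 - <<'E'
from h import *
for i in range(6): robot.grab_frame("top")
s=robot.observe(); print(s["position"],jaw(s))
f=outline("wrist","soap1_mid",.072); save(f,"w5.png"); outline("top","soap3_mid",.072)
E
```

```text
[ 0.44570429 -0.18230537  0.19455214] -9.385528580349677
wrist soap1_mid 0.68 px [414. 419.] c [ 0.5111 -0.3543] size [0.026 0.033] long -80.0
wrist soap1_mid 0.65 px [233. 307.] c [ 0.4408 -0.1783] size [0.08  0.037] long 81.3
wrist soap1_mid 0.17 px [ 19. 497.] c [ 0.6219 -0.0534] size [0.029 0.116] long -5.8
top soap3_mid 0.92 px [340. 266.] c [0.3488 0.0424] size [0.053 0.026] long 11.5
top soap3_mid 0.91 px [167. 385.] c [ 0.7019 -0.2228] size [0.081 0.046] long 85.1
top soap3_mid 0.67 px [300. 307.] c [ 0.4166 -0.0396] size [0.054 0.027] long 69.3
```

View pics/w5.png

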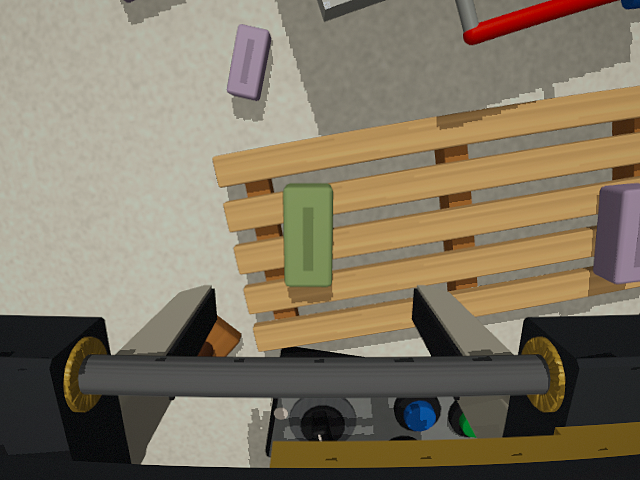

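The green bar at (233,307) lies upright between the jaws. I descend and grasp it.

Emit:
{"fn": "apply_moves", "kwargs": {"moves": [{"xyz": [-0.0055,0.05,0.003],"yaw": -0.7,"gripper": 1},{"xyz": [-0.0055,0.1,0.003],"yaw": -0.7,"gripper": 1},{"xyz": [-0.0055,0.13,0.003],"yaw": -0.7,"gripper": 1},{"xyz": [-0.0055,0.145,0.003],"yaw": -0.7,"gripper": 1},{"xyz": [-0.0055,0.145,0.003],"yaw": -0.7,"gripper": 0.7}]}}

```text
t: 15.15
position: [0.4394, -0.1768, 0.0477]
tcp_rot: [-1.566, 0.121, -0.114]
wrist_force: [0.3, 0.6, 0.7]
gripper_width: 0.955
```

Emit:
{"fn": "apply_moves", "kwargs": {"moves": [{"xyz": [0,0,0],"yaw": 0,"gripper": 0.2},{"xyz": [0,0,0],"yaw": 0,"gripper": 0.2},{"xyz": [0,0,0],"yaw": 0,"gripper": 0.2},{"xyz": [0,0,0],"yaw": 0,"gripper": 0.2},{"xyz": [0,0,0],"yaw": 0,"gripper": 0.2}]}}

```text
t: 15.65
position: [0.4412, -0.1772, 0.0502]
tcp_rot: [-1.568, 0.116, -0.118]
wrist_force: [0.2, 0.1, -0.0]
gripper_width: 0.532
```

Emit:
{"fn": "apply_moves", "kwargs": {"moves": [{"xyz": [0,0,0],"yaw": 0,"gripper": 0.2},{"xyz": [0,-0.03,0],"yaw": 0,"gripper": 0.2},{"xyz": [0,-0.07,0],"yaw": 0,"gripper": 0.2},{"xyz": [0,-0.1,0],"yaw": 0,"gripper": 0.2},{"xyz": [0,-0.1,0],"yaw": 0,"gripper": 0.2}]}}

```text
t: 16.15
position: [0.4431, -0.1784, 0.1531]
tcp_rot: [-1.57, 0.111, -0.124]
wrist_force: [-0.0, -1.1, -0.3]
gripper_width: 0.408
```

Emit:
{"fn": "apply_moves", "kwargs": {"moves": [{"xyz": [0.01,-0.045,0.02],"yaw": 0,"gripper": 0.2},{"xyz": [0.03,-0.05,0.07],"yaw": -5,"gripper": 0.2},{"xyz": [0.045,-0.05,0.12],"yaw": -10,"gripper": 0.2},{"xyz": [0.06,-0.05,0.17],"yaw": -15,"gripper": 0.2},{"xyz": [0.065,-0.05,0.21],"yaw": -18.5,"gripper": 0.2}]}}

```text
t: 16.65
position: [0.5368, 0.0227, 0.1984]
tcp_rot: [-1.566, -0.138, 0.139]
wrist_force: [-0.4, -1.1, -1.0]
gripper_width: 0.403
```

Run:
```python
from h import *
for i in range(8): robot.grab_frame("top")
s=robot.observe(); print(s["t"],s["position"],jaw(s),s["gripper_width"])
f=outline("wrist","pan_floor",.107); save(f,"w6.png"); outline("wrist","soap1_mid",.17);outline("side","pan_floor",.1)
```

```text
17.05 [0.53563146 0.01859403 0.19929063] 9.721266163654418 0.4079659555399245
wrist pan_floor 0.88 px [156. 436.] c [0.6027 0.0786] size [0.288 0.191] long 9.0
wrist soap1_mid 0.68 px [292. 313.] c [0.5361 0.0134] size [0.047 0.075] long -79.5
side pan_floor 0.82 px [214. 335.] c [0.6067 0.0573] size [0.302 0.245] long 10.1
```

View pics/w6.png

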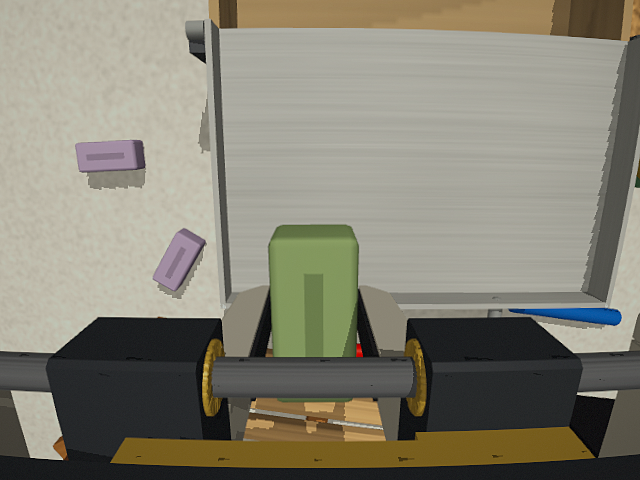

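Emit:
{"fn": "apply_moves", "kwargs": {"moves": [{"xyz": [0.023,0,0.05],"yaw": 0,"gripper": 0.2},{"xyz": [0.023,0.04,0.05],"yaw": 0,"gripper": 0.2},{"xyz": [0.023,0.08,0.05],"yaw": 0,"gripper": 0.2},{"xyz": [0.023,0.103,0.05],"yaw": 0,"gripper": 0.2},{"xyz": [0.023,0.103,0.05],"yaw": 0,"gripper": 0.2}]}}

```text
t: 17.85
position: [0.55, 0.0742, 0.0958]
tcp_rot: [-1.566, -0.135, 0.138]
wrist_force: [0.8, 0.4, -1.1]
gripper_width: 0.41
```

Emit:
{"fn": "apply_moves", "kwargs": {"moves": [{"xyz": [0,0,0],"yaw": 0,"gripper": 0.2},{"xyz": [0,0,0],"yaw": 0,"gripper": 0.2},{"xyz": [0,0,0],"yaw": 0,"gripper": 0.2},{"xyz": [0,0,0],"yaw": 0,"gripper": 0.2}]}}

```text
t: 18.25
position: [0.5505, 0.074, 0.0968]
tcp_rot: [-1.567, -0.136, 0.136]
wrist_force: [1.0, 0.3, -0.2]
gripper_width: 0.405
```

Release, rise, and head for the lilac bar at about (0.702, -0.223).

Emit:
{"fn": "apply_moves", "kwargs": {"moves": [{"xyz": [0,0.001,0],"yaw": 0,"gripper": 0.62},{"xyz": [0,0.001,0],"yaw": 0,"gripper": 0.62},{"xyz": [0,0.001,0],"yaw": 0,"gripper": 0.62},{"xyz": [0,0.001,0],"yaw": 0,"gripper": 0.62},{"xyz": [0,0.001,0],"yaw": 0,"gripper": 0.62}]}}

```text
t: 18.75
position: [0.5504, 0.074, 0.0957]
tcp_rot: [-1.567, -0.136, 0.136]
wrist_force: [-0.1, -0.6, -0.4]
gripper_width: 0.621
```

Emit:
{"fn": "apply_moves", "kwargs": {"moves": [{"xyz": [0,-0.03,0],"yaw": 0,"gripper": 0.62},{"xyz": [0,-0.07,0],"yaw": 0,"gripper": 0.62},{"xyz": [0,-0.11,0],"yaw": 0,"gripper": 1},{"xyz": [0.025,-0.12,-0.04],"yaw": 4,"gripper": 1},{"xyz": [0.05,-0.12,-0.08],"yaw": 10,"gripper": 1}]}}

```text
t: 19.25
position: [0.6156, 0.0048, 0.2191]
tcp_rot: [-1.569, -0.005, -0.005]
wrist_force: [0.7, -0.7, -0.2]
gripper_width: 0.828
```

Emit:
{"fn": "apply_moves", "kwargs": {"moves": [{"xyz": [0.082,0,-0.215],"yaw": 0,"gripper": 1},{"xyz": [0.082,0,-0.215],"yaw": 0,"gripper": 1},{"xyz": [0.082,0,-0.215],"yaw": 0,"gripper": 1},{"xyz": [0.082,0,-0.215],"yaw": 0,"gripper": 1},{"xyz": [0.082,0,-0.215],"yaw": 0,"gripper": 1}]}}

```text
t: 19.75
position: [0.6947, -0.2169, 0.2152]
tcp_rot: [-1.574, 0.005, -0.004]
wrist_force: [-0.6, -0.8, -0.2]
gripper_width: 1.002
```

Run:
```python
from h import *
for i in range(4): robot.grab_frame("top")
s=robot.observe(); print(s["t"],s["position"],jaw(s),s["gripper_width"])
f=outline("wrist","soap3_mid",.072); save(f,"w7.png"); outline("top","soap1_mid",.117)
```

```text
19.95 [ 0.69487488 -0.21136693  0.21493393] -0.1245650495010577 0.9969406567432647
wrist soap3_mid 0.78 px [35. 14.] c [ 0.4651 -0.0571] size [0.048 0.029] long 73.0
wrist soap3_mid 0.77 px [244. 329.] c [ 0.7057 -0.2197] size [0.081 0.038] long 86.4
top soap1_mid 0.88 px [237. 248.] c [0.5505 0.0673] size [0.044 0.085] long -82.3
```

View pics/w7.png

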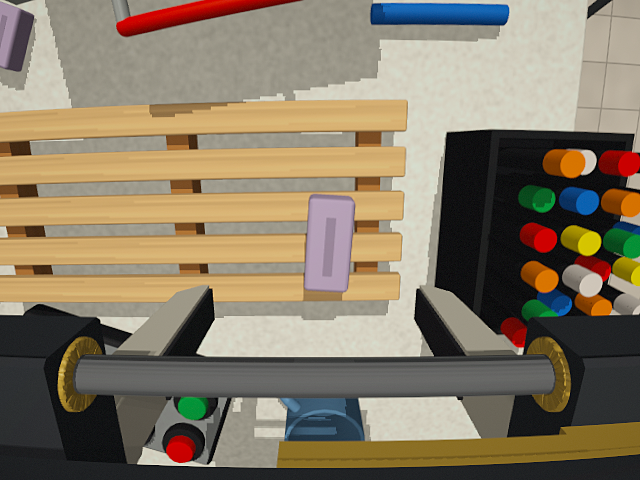

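Checking the clearance to the pen holder before I descend:

Run:
```python
from h import *
f=robot.grab_frame("top")
for z in (0,.11): print(z,ray2z(f,(127,342),z),ray2z(f,(125,414),z))
f=robot.grab_frame("side")
for z in (0,.11): print(z,ray2z(f,(347,491),z),ray2z(f,(298,487),z))
```

```text
0 [ 0.82098015 -0.13279628  0.        ] [ 0.82353109 -0.30350689  0.        ]
0.11 [ 0.77884751 -0.12463465  0.11      ] [ 0.78111658 -0.27648209  0.11      ]
0 [ 0.83709148 -0.27099354  0.        ] [ 0.88213038 -0.15553318  0.        ]
0.11 [ 0.77808176 -0.3434271   0.11      ] [ 0.81658367 -0.24472476  0.11      ]
```

The holder's near face is at x ≈ 0.82, and the gripper body will reach only 0.80, so I go down.

Emit:
{"fn": "apply_moves", "kwargs": {"moves": [{"xyz": [0.0105,0.05,-0.008],"yaw": 3.5,"gripper": 1},{"xyz": [0.0105,0.1,-0.008],"yaw": 3.5,"gripper": 1},{"xyz": [0.0105,0.14,-0.008],"yaw": 3.5,"gripper": 1},{"xyz": [0.0105,0.165,-0.008],"yaw": 3.5,"gripper": 1},{"xyz": [0.0105,0.165,-0.008],"yaw": 3.5,"gripper": 1}]}}

```text
t: 20.75
position: [0.7025, -0.2167, 0.0456]
tcp_rot: [-1.567, 0.056, -0.041]
wrist_force: [-1.0, 0.3, -0.3]
gripper_width: 0.998
```

Emit:
{"fn": "apply_moves", "kwargs": {"moves": [{"xyz": [0,0,0],"yaw": 0,"gripper": 0.2},{"xyz": [0,0,0],"yaw": 0,"gripper": 0.2},{"xyz": [0,0,0],"yaw": 0,"gripper": 0.2},{"xyz": [0,0,0],"yaw": 0,"gripper": 0.2},{"xyz": [0,0,0],"yaw": 0,"gripper": 0.2}]}}

```text
t: 21.25
position: [0.7062, -0.2194, 0.0518]
tcp_rot: [-1.571, 0.048, -0.05]
wrist_force: [1.2, 0.6, -0.8]
gripper_width: 0.615
```

Emit:
{"fn": "apply_moves", "kwargs": {"moves": [{"xyz": [0,0,0],"yaw": 0,"gripper": 0.2},{"xyz": [0,0,0],"yaw": 0,"gripper": 0.2},{"xyz": [0,0,0],"yaw": 0,"gripper": 0.2},{"xyz": [0,0,0],"yaw": 0,"gripper": 0.2},{"xyz": [0,-0.03,0],"yaw": 0,"gripper": 0.2}]}}

```text
t: 21.75
position: [0.702, -0.2175, 0.0755]
tcp_rot: [-1.566, 0.058, -0.04]
wrist_force: [-0.3, 0.2, -1.3]
gripper_width: 0.408
```

Emit:
{"fn": "apply_moves", "kwargs": {"moves": [{"xyz": [0,-0.05,0],"yaw": 0,"gripper": 0.2},{"xyz": [0,-0.1,0],"yaw": 0,"gripper": 0.2},{"xyz": [-0.01,-0.12,0.04],"yaw": -4,"gripper": 0.2},{"xyz": [-0.02,-0.12,0.085],"yaw": -8,"gripper": 0.2},{"xyz": [-0.03,-0.12,0.13],"yaw": -13,"gripper": 0.2}]}}

```text
t: 22.25
position: [0.6836, -0.0868, 0.2016]
tcp_rot: [-1.567, -0.132, 0.13]
wrist_force: [0.1, 0.5, -0.7]
gripper_width: 0.406
```

Run:
```python
from h import *
for i in range(5): robot.grab_frame("top")
s=robot.observe(); print(s["t"],s["position"],jaw(s),s["gripper_width"],s["wrist_force"].round(1)); print(go(s,(.658,.090,.2),9.7))
```

```text
22.5 [ 0.68346161 -0.08812669  0.20039196] 9.425297269351624 0.4044697202394468 [ 0.7 -0.5  0. ]
([0.0041, 0.0002, 0.1799], np.float64(-0.3))
```

Emit:
{"fn": "apply_moves", "kwargs": {"moves": [{"xyz": [0.001,0,0.05],"yaw": 0,"gripper": 0.2},{"xyz": [0.002,0,0.1],"yaw": 0,"gripper": 0.2},{"xyz": [0.004,0,0.15],"yaw": 0,"gripper": 0.2},{"xyz": [0.004,0,0.18],"yaw": 0,"gripper": 0.2},{"xyz": [0.004,0,0.18],"yaw": 0,"gripper": 0.2}]}}

```text
t: 23.0
position: [0.6576, 0.0969, 0.1998]
tcp_rot: [-1.562, -0.134, 0.136]
wrist_force: [-0.4, 0.8, -1.8]
gripper_width: 0.405
```

Emit:
{"fn": "apply_moves", "kwargs": {"moves": [{"xyz": [0,0.04,0],"yaw": 0,"gripper": 0.2},{"xyz": [0,0.08,0],"yaw": 0,"gripper": 0.2},{"xyz": [0,0.101,0],"yaw": 0,"gripper": 0.2},{"xyz": [0,0.101,0],"yaw": 0,"gripper": 0.2},{"xyz": [0,0.101,0],"yaw": 0,"gripper": 0.2}]}}

```text
t: 23.5
position: [0.6589, 0.0874, 0.0996]
tcp_rot: [-1.569, -0.126, 0.126]
wrist_force: [1.2, -0.2, 0.2]
gripper_width: 0.404
```

Emit:
{"fn": "apply_moves", "kwargs": {"moves": [{"xyz": [0,0,0],"yaw": 0,"gripper": 0.2},{"xyz": [0,0,0],"yaw": 0,"gripper": 0.2},{"xyz": [0,0,0],"yaw": 0,"gripper": 0.2},{"xyz": [0,0,0],"yaw": 0,"gripper": 0.2},{"xyz": [0,0,0],"yaw": 0,"gripper": 0.2}]}}

```text
t: 24.0
position: [0.6583, 0.0907, 0.0999]
tcp_rot: [-1.567, -0.13, 0.129]
wrist_force: [-0.5, 0.4, -0.5]
gripper_width: 0.406
```

Emit:
{"fn": "apply_moves", "kwargs": {"moves": [{"xyz": [0,0.002,0],"yaw": 0,"gripper": 0.2},{"xyz": [0,0.002,0],"yaw": 0,"gripper": 0.2},{"xyz": [0,0.002,0],"yaw": 0,"gripper": 0.62},{"xyz": [0,0.002,0],"yaw": 0,"gripper": 0.62},{"xyz": [0,0.002,0],"yaw": 0,"gripper": 0.62}]}}

```text
t: 24.5
position: [0.6584, 0.0906, 0.0978]
tcp_rot: [-1.567, -0.13, 0.129]
wrist_force: [0.8, -0.1, -0.2]
gripper_width: 0.601
```

Emit:
{"fn": "apply_moves", "kwargs": {"moves": [{"xyz": [0,0.002,0],"yaw": 0,"gripper": 0.62},{"xyz": [0,0.002,0],"yaw": 0,"gripper": 0.62},{"xyz": [0,-0.03,0],"yaw": 0,"gripper": 0.62},{"xyz": [0,-0.07,0],"yaw": 0,"gripper": 0.62},{"xyz": [0,-0.11,0],"yaw": 0,"gripper": 0.4}]}}

```text
t: 25.0
position: [0.6578, 0.0905, 0.2085]
tcp_rot: [-1.567, -0.128, 0.13]
wrist_force: [0.3, -0.1, 0.1]
gripper_width: 0.576
```

Emit:
{"fn": "apply_moves", "kwargs": {"moves": [{"xyz": [-0.05,0,-0.2],"yaw": 0,"gripper": 0},{"xyz": [-0.05,0,-0.2],"yaw": 0,"gripper": 0},{"xyz": [-0.05,0,-0.2],"yaw": 0,"gripper": 0},{"xyz": [-0.05,0,-0.2],"yaw": 0,"gripper": 0},{"xyz": [-0.05,0,-0.2],"yaw": 0,"gripper": 0}]}}

```text
t: 25.5
position: [0.6393, -0.1262, 0.2084]
tcp_rot: [-1.575, -0.118, 0.12]
wrist_force: [-0.6, 0.0, 0.5]
gripper_width: 0.15
```

Run:
```python
from h import *
for i in range(5): f=robot.grab_frame("top")
s=robot.observe(); print(s["t"],s["position"],jaw(s),s["gripper_width"])
print("yellow",go(s,(.4967,-.435,.09)))
f=robot.grab_frame("top"); cv2.imwrite("pics/t2.png",cv2.resize(f["image"][80:380,80:560],(800,500))[:,:,::-1])
outline("top","soap1_mid",.117);outline("top","soap3_mid",.117)
```

```text
25.75 [ 0.64227093 -0.11185442  0.20735023] 9.650054443040782 0.006406345612093769
yellow ([-0.1977, 0.1166, -0.2944], None)
top soap1_mid 0.91 px [238. 248.] c [0.5493 0.0697] size [0.042 0.082] long -79.8
top soap3_mid 0.75 px [218. 184.] c [0.5832 0.167 ] size [0.315 0.378] long -83.8
top soap3_mid 0.62 px [186. 240.] c [0.6555 0.084 ] size [0.043 0.081] long -81.1
top soap3_mid 0.29 px [254. 460.] c [ 0.51   -0.3548] size [0.027 0.027] long 86.6
```

View pics/t2.png

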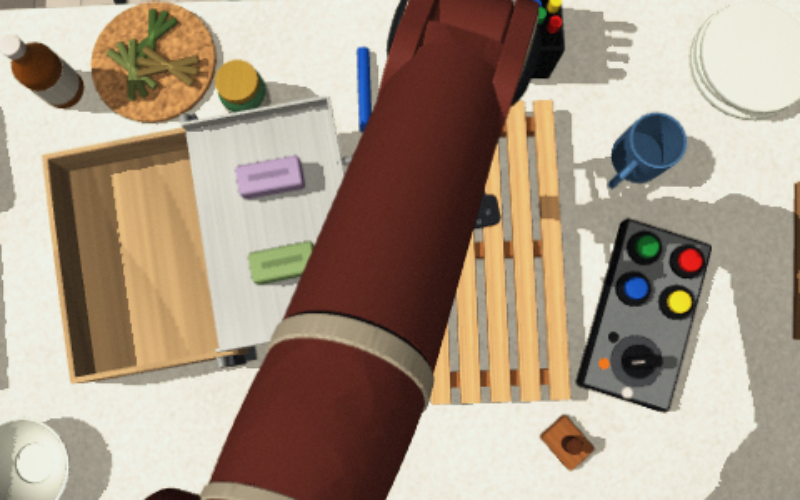

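Both bars lie in the pan: lilac (270,175) and green (280,262) in the crop. The stamp and the pen are untouched. Next, the yellow key.

Emit:
{"fn": "apply_moves", "kwargs": {"moves": [{"xyz": [-0.099,0,-0.147],"yaw": -25,"gripper": 0},{"xyz": [-0.099,0,-0.147],"yaw": -25,"gripper": 0},{"xyz": [-0.099,0,-0.147],"yaw": -25,"gripper": 0},{"xyz": [-0.099,0,-0.147],"yaw": -25,"gripper": 0},{"xyz": [-0.099,0,-0.147],"yaw": -25,"gripper": 0}]}}

```text
t: 26.5
position: [0.5648, -0.2828, 0.2082]
tcp_rot: [-1.525, -0.461, 0.466]
wrist_force: [0.2, 0.4, 0.0]
gripper_width: 0.005
```

Emit:
{"fn": "apply_moves", "kwargs": {"moves": [{"xyz": [-0.152,0.05,-0.092],"yaw": -25,"gripper": 0},{"xyz": [-0.152,0.05,-0.092],"yaw": -25,"gripper": 0},{"xyz": [-0.152,0.05,-0.092],"yaw": -25,"gripper": 0},{"xyz": [-0.152,0.05,-0.092],"yaw": -25,"gripper": 0},{"xyz": [-0.152,0.116,-0.092],"yaw": -25,"gripper": 0}]}}

```text
t: 27.0
position: [0.4946, -0.4478, 0.1126]
tcp_rot: [-1.435, -0.804, 0.803]
wrist_force: [0.4, -0.7, 0.4]
gripper_width: 0.005
```

Emit:
{"fn": "apply_moves", "kwargs": {"moves": [{"xyz": [0,0,0],"yaw": 0,"gripper": 0},{"xyz": [0,0,0],"yaw": 0,"gripper": 0},{"xyz": [0,0,0],"yaw": 0,"gripper": 0},{"xyz": [0,0,0],"yaw": 0,"gripper": 0}]}}

```text
t: 27.4
position: [0.4972, -0.4376, 0.1102]
tcp_rot: [-1.419, -0.812, 0.809]
wrist_force: [-0.3, -0.4, 0.5]
gripper_width: 0.004
```

Run:
```python
from h import *
s=robot.observe(); print(s["t"],s["position"],jaw(s),s["gripper_width"])
print("yellow",go(s,(.4967,-.435,.07)))
f=robot.grab_frame("wrist"); s["position"]=s["position"]-np.array([0,0,.004])
for n in ("yellow_key_top","blue_key_top","red_key_top"):
  for d in robot.look_for("wrist",n)[:2]: print(n,np.round(d["pixel"]),d["conf"],ray2z(f,d["pixel"],.048,s).round(4))
```

```text
27.4 [ 0.49721819 -0.43757979  0.11022843] 59.587790539644764 0.00411454342666092
yellow ([0.002, 0.0402, 0.0019], None)
yellow_key_top [260. 314.] 0.91 [ 0.4949 -0.4358  0.048 ]
blue_key_top [239. 415.] 0.73 [ 0.514  -0.3771  0.048 ]
```

Emit:
{"fn": "apply_moves", "kwargs": {"moves": [{"xyz": [0.001,0.035,0.001],"yaw": 0,"gripper": 0},{"xyz": [0.001,0.05,0.001],"yaw": 0,"gripper": 0},{"xyz": [0.001,0.059,0.001],"yaw": 0,"gripper": 0},{"xyz": [0.001,0.064,0.001],"yaw": 0,"gripper": 0},{"xyz": [0.001,0.068,0.001],"yaw": 0,"gripper": 0}]}}

```text
t: 28.1
position: [0.4934, -0.4354, 0.0456]
tcp_rot: [-1.411, -0.807, 0.808]
wrist_force: [-13.1, 12.6, 46.1]
gripper_width: 0.004
```

Emit:
{"fn": "apply_moves", "kwargs": {"moves": [{"xyz": [0,0,0],"yaw": 0,"gripper": 0},{"xyz": [0,0,0],"yaw": 0,"gripper": 0},{"xyz": [0,0,0],"yaw": 0,"gripper": 0}]}}

```text
t: 28.4
position: [0.4934, -0.4353, 0.0459]
tcp_rot: [-1.412, -0.807, 0.808]
wrist_force: [-9.1, 10.4, 29.4]
gripper_width: 0.007
```

Emit:
{"fn": "apply_moves", "kwargs": {"moves": [{"xyz": [0,-0.04,0],"yaw": 0,"gripper": 0},{"xyz": [0,-0.07,0],"yaw": 0,"gripper": 0},{"xyz": [0.036,-0.07,-0.022],"yaw": 0,"gripper": 0},{"xyz": [0.071,-0.07,-0.044],"yaw": 0,"gripper": 0},{"xyz": [0.071,-0.07,-0.044],"yaw": 0,"gripper": 0}]}}

```text
t: 28.9
position: [0.5766, -0.391, 0.1104]
tcp_rot: [-1.413, -0.823, 0.809]
wrist_force: [0.1, 0.8, -0.8]
gripper_width: 0.004
```

Emit:
{"fn": "apply_moves", "kwargs": {"moves": [{"xyz": [0,0,0],"yaw": 0,"gripper": 0},{"xyz": [0,0,0],"yaw": 0,"gripper": 0},{"xyz": [0,0,0],"yaw": 0,"gripper": 0},{"xyz": [0,0,0],"yaw": 0,"gripper": 0}]}}

```text
t: 29.3
position: [0.5672, -0.3992, 0.1098]
tcp_rot: [-1.416, -0.805, 0.807]
wrist_force: [-0.3, 0.6, 0.6]
gripper_width: 0.005
```

Run:
```python
from h import *
s=robot.observe(); print(s["t"],s["position"],jaw(s),s["gripper_width"])
print("green",go(s,(.5702,-.397,.07)))
f=robot.grab_frame("wrist"); s["position"]=s["position"]-np.array([0,0,.004])
for n in ("green_key_top","blue_key_top","red_key_top"):
  for d in robot.look_for("wrist",n)[:2]: print(n,np.round(d["pixel"]),d["conf"],ray2z(f,d["pixel"],.048,s).round(4))
outline("top","soap1_mid",.117);outline("top","soap3_mid",.117)
```

```text
29.3 [ 0.56722618 -0.39921278  0.10976736] 59.307275410395356 0.004590290905188965
green ([0.0035, 0.0398, -0.0014], None)
green_key_top [265. 319.] 0.75 [ 0.5684 -0.396   0.048 ]
blue_key_top [171. 296.] 0.62 [ 0.5136 -0.3791  0.048 ]
red_key_top [285. 226.] 0.9 [ 0.5508 -0.4518  0.048 ]
top soap1_mid 0.89 px [236. 247.] c [0.55   0.0671] size [0.044 0.083] long -79.8
top soap3_mid 0.86 px [342. 266.] c [0.3524 0.0372] size [0.053 0.029] long 13.4
top soap3_mid 0.6 px [185. 242.] c [0.6553 0.0841] size [0.042 0.081] long -81.7
top soap3_mid 0.52 px [301. 304.] c [ 0.4182 -0.041 ] size [0.052 0.025] long 69.5
```

Emit:
{"fn": "apply_moves", "kwargs": {"moves": [{"xyz": [0.002,0.035,-0.001],"yaw": 0,"gripper": 0},{"xyz": [0.002,0.05,-0.001],"yaw": 0,"gripper": 0},{"xyz": [0.002,0.057,-0.001],"yaw": 0,"gripper": 0},{"xyz": [0.002,0.061,-0.001],"yaw": 0,"gripper": 0},{"xyz": [0.002,0.065,-0.001],"yaw": 0,"gripper": 0}]}}

```text
t: 30.2
position: [0.57, -0.3962, 0.0461]
tcp_rot: [-1.414, -0.808, 0.808]
wrist_force: [-7.4, 6.6, 24.1]
gripper_width: 0.006
```

Emit:
{"fn": "apply_moves", "kwargs": {"moves": [{"xyz": [0,0,0],"yaw": 0,"gripper": 0},{"xyz": [0,0,0],"yaw": 0,"gripper": 0},{"xyz": [0,0,0],"yaw": 0,"gripper": 0}]}}

```text
t: 30.5
position: [0.5703, -0.3965, 0.0465]
tcp_rot: [-1.415, -0.808, 0.808]
wrist_force: [-3.6, 2.3, 5.7]
gripper_width: 0.004
```

Green is down too. Now the handle.

Emit:
{"fn": "apply_moves", "kwargs": {"moves": [{"xyz": [0,-0.05,0],"yaw": 0,"gripper": 0},{"xyz": [0,-0.1,0],"yaw": 0,"gripper": 0},{"xyz": [0.04,-0.12,0.015],"yaw": 0,"gripper": 0.27},{"xyz": [0.08,-0.13,0.03],"yaw": 0,"gripper": 0.27},{"xyz": [0.12,-0.13,0.046],"yaw": 0,"gripper": 0.27}]}}

```text
t: 31.0
position: [0.5943, -0.2703, 0.1785]
tcp_rot: [-1.424, -0.812, 0.803]
wrist_force: [0.6, 0.7, -0.6]
gripper_width: 0.209
```

Emit:
{"fn": "apply_moves", "kwargs": {"moves": [{"xyz": [0.203,0,0.078],"yaw": 0,"gripper": 0.27},{"xyz": [0.203,0,0.078],"yaw": 0,"gripper": 0.27},{"xyz": [0.203,0,0.078],"yaw": -10,"gripper": 0.27},{"xyz": [0.203,0,0.078],"yaw": -18,"gripper": 0.27},{"xyz": [0.203,0,0.078],"yaw": -26,"gripper": 0.27}]}}

```text
t: 31.5
position: [0.6299, -0.0468, 0.176]
tcp_rot: [-1.24, -1.165, 1.153]
wrist_force: [-0.9, 0.3, -0.3]
gripper_width: 0.27
```

Emit:
{"fn": "apply_moves", "kwargs": {"moves": [{"xyz": [0,0,0],"yaw": -8,"gripper": 0.27},{"xyz": [0,0,0],"yaw": -14.5,"gripper": 0.27},{"xyz": [0,0,0],"yaw": -14.5,"gripper": 0.27},{"xyz": [0,0,0],"yaw": -14.5,"gripper": 0.27},{"xyz": [0,0,0],"yaw": -14.5,"gripper": 0.27}]}}

```text
t: 32.0
position: [0.6282, -0.0559, 0.1751]
tcp_rot: [-1.127, -1.332, 1.331]
wrist_force: [0.2, 0.3, 0.2]
gripper_width: 0.27
```

Run:
```python
from h import *
for i in range(4): robot.grab_frame("top")
s=robot.observe(); print(s["t"],s["position"],jaw(s),s["gripper_width"],s["joint_pos"].round(2))
f=outline("wrist","pan_handle",.103); 
s["position"]=s["position"]-np.array([0,0,.004])
hsv=cv2.cvtColor(f["image"],cv2.COLOR_RGB2HSV).astype(int); m=((hsv[...,0]<6)|(hsv[...,0]>174))&(hsv[...,1]>170)&(hsv[...,2]>90)
k,l,st,ce=cv2.connectedComponentsWithStats(m.astype(np.uint8)); i=1+st[1:,4].argmax(); p=np.argwhere(l==i)[::5]
w=np.array([ray2z(f,q,.099,s)[:2] for q in p],np.float32); r=cv2.minAreaRect(w); print("red",st[i],r,r[0])
c=w.mean(0); v=np.linalg.svd(w-c,full_matrices=False)[2][0]; print(np.degrees(np.arctan2(v[1],v[0])),c)
save(f,"w8.png")
```

```text
32.2 [ 0.62789122 -0.05550613  0.17468931] 99.68328410390879 0.27069997846315474 [ 0.1   0.63 -0.08  1.54  0.05  0.98  1.75]
wrist pan_handle 0.8 px [142. 496.] c [0.5711 0.0441] size [0.215 0.218] long -80.5
wrist pan_handle 0.49 px [316. 539.] c [0.6435 0.0881] size [0.099 0.037] long 77.6
red [ 312  150   19  196 3259] ((0.6240098476409912, -0.05117008835077286), (0.1286490112543106, 0.01071489043533802), 9.659760475158691) (0.6240098476409912, -0.05117008835077286)
9.666266 [ 0.620148   -0.05207544]
```

View pics/w8.png

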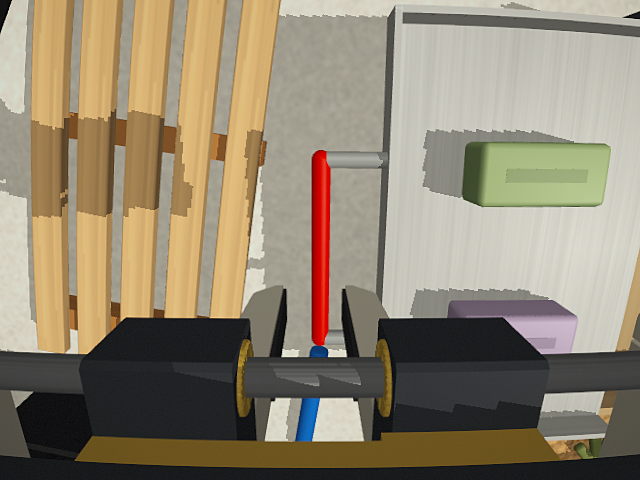

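The handle runs down the middle at column 320, rows 150–345, in line with the pads. I go down with the jaws 25 mm open and pinch it.

Emit:
{"fn": "apply_moves", "kwargs": {"moves": [{"xyz": [0.003,0.04,0.003],"yaw": 0,"gripper": 0.27},{"xyz": [0.003,0.065,0.003],"yaw": 0,"gripper": 0.27},{"xyz": [0.003,0.08,0.003],"yaw": 0,"gripper": 0.27},{"xyz": [0.003,0.092,0.003],"yaw": 0,"gripper": 0.27},{"xyz": [0.003,0.092,0.003],"yaw": 0,"gripper": 0.27}]}}

```text
t: 32.8
position: [0.6233, -0.053, 0.081]
tcp_rot: [-1.121, -1.331, 1.334]
wrist_force: [0.3, 0.4, -0.5]
gripper_width: 0.27
```

Emit:
{"fn": "apply_moves", "kwargs": {"moves": [{"xyz": [0,0,0],"yaw": 0,"gripper": 0.27},{"xyz": [0,0,0],"yaw": 0,"gripper": 0},{"xyz": [0,0,0],"yaw": 0,"gripper": 0},{"xyz": [0,0,0],"yaw": 0,"gripper": 0},{"xyz": [0,0,0],"yaw": 0,"gripper": 0}]}}

```text
t: 33.3
position: [0.6249, -0.052, 0.0837]
tcp_rot: [-1.124, -1.335, 1.332]
wrist_force: [-0.2, 2.0, 3.3]
gripper_width: 0.118
```

Run:
```python
from h import *
s=robot.observe(); print(s["t"],s["position"],jaw(s),s["gripper_width"],s["wrist_force"])
```

```text
33.3 [ 0.62493243 -0.05195602  0.08369165] 99.7496465137742 0.11803766329355891 [-0.24470441  1.98303369  3.25860146]
```

Pinched at 11 mm. Now I lift along the arc.

Emit:
{"fn": "apply_moves", "kwargs": {"moves": [{"xyz": [0.0023,-0.0229,0],"yaw": 0,"gripper": 0},{"xyz": [0.007,-0.0455,0],"yaw": 0,"gripper": 0},{"xyz": [0.0138,-0.0674,0],"yaw": 0,"gripper": 0},{"xyz": [0.0228,-0.0886,0],"yaw": 0,"gripper": 0},{"xyz": [0.0228,-0.0886,0],"yaw": 0,"gripper": 0}]}}

```text
t: 33.8
position: [0.6213, -0.03, 0.1733]
tcp_rot: [-1.127, -1.336, 1.333]
wrist_force: [1.5, 0.3, -3.0]
gripper_width: 0.119
```

Run:
```python
from h import *
s=robot.observe(); print(s["t"],s["position"],jaw(s),s["gripper_width"],s["wrist_force"])
```

```text
33.8 [ 0.62131107 -0.03003732  0.17328672] 99.80388591660258 0.11891941616354462 [ 1.45571077  0.34011057 -2.98242006]
```

Still held, with the pan's weight showing on the wrist. I keep lifting to about 0.9.

Emit:
{"fn": "apply_moves", "kwargs": {"moves": [{"xyz": [0.0111,-0.0202,0],"yaw": 0,"gripper": 0},{"xyz": [0.0242,-0.0392,0],"yaw": 0,"gripper": 0},{"xyz": [0.039,-0.0567,0],"yaw": 0,"gripper": 0},{"xyz": [0.0556,-0.0727,0],"yaw": 0,"gripper": 0},{"xyz": [0.0736,-0.087,0],"yaw": 0,"gripper": 0}]}}

```text
t: 34.3
position: [0.6101, 0.0363, 0.2588]
tcp_rot: [-1.136, -1.328, 1.334]
wrist_force: [3.7, -4.5, 1.5]
gripper_width: 0.118
```

Emit:
{"fn": "apply_moves", "kwargs": {"moves": [{"xyz": [0,0,0],"yaw": 0,"gripper": 0},{"xyz": [0,0,0],"yaw": 0,"gripper": 0},{"xyz": [0,0,0],"yaw": 0,"gripper": 0},{"xyz": [0,0,0],"yaw": 0,"gripper": 0},{"xyz": [0,0,0],"yaw": 0,"gripper": 0}]}}

```text
t: 34.8
position: [0.6103, 0.0367, 0.259]
tcp_rot: [-1.135, -1.33, 1.333]
wrist_force: [1.2, -6.1, 4.2]
gripper_width: 0.118
```

Run:
```python
from h import *
s=robot.observe(); print(s["t"],s["position"],jaw(s),s["gripper_width"],s["wrist_force"])
f=robot.grab_frame("side"); cv2.imwrite("pics/s2.png",cv2.resize(f["image"][60:300,180:480],(750,600))[:,:,::-1])
outline("top","soap1_mid",.04);outline("top","soap3_mid",.04)
```

```text
34.8 [0.61025602 0.03668738 0.25898825] 99.49275518548343 0.11788055126916971 [ 1.18305609 -6.10147468  4.22464612]
top soap1_mid 0.91 px [260. 150.] c [0.5126 0.2949] size [0.041 0.059] long -80.6
top soap1_mid 0.63 px [121. 296.] c [ 0.8186 -0.0296] size [0.016 0.069] long -0.8
top soap1_mid 0.55 px [299. 463.] c [ 0.4222 -0.3815] size [0.037 0.045] long -53.4
top soap3_mid 0.74 px [302. 305.] c [ 0.415 -0.04 ] size [0.053 0.026] long 67.2
top soap3_mid 0.56 px [212. 147.] c [0.6193 0.3045] size [0.041 0.08 ] long -81.5
top soap3_mid 0.4 px [345. 274.] c [0.3316 0.0314] size [0.002 0.01 ] long -0.8
```

View pics/s2.png

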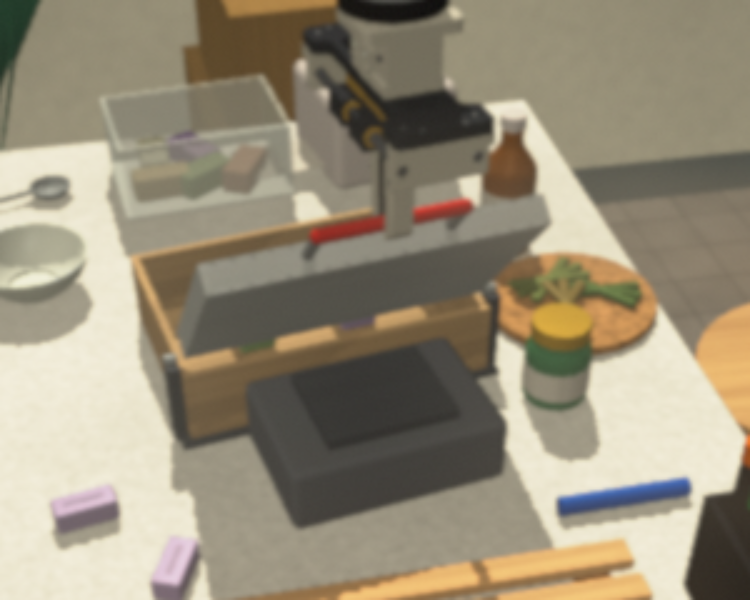

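Both bars are in the crate: green near top-camera pixel (260,150), lilac near (212,147). I lower the pan along the same arc.

Emit:
{"fn": "apply_moves", "kwargs": {"moves": [{"xyz": [-0.018,0.0143,0],"yaw": 0,"gripper": 0},{"xyz": [-0.0346,0.0303,0],"yaw": 0,"gripper": 0},{"xyz": [-0.0494,0.0478,0],"yaw": 0,"gripper": 0},{"xyz": [-0.0625,0.0668,0],"yaw": 0,"gripper": 0},{"xyz": [-0.0736,0.087,0],"yaw": 0,"gripper": 0}]}}

```text
t: 35.55
position: [0.6214, -0.0319, 0.1699]
tcp_rot: [-1.126, -1.333, 1.331]
wrist_force: [2.2, 0.5, 0.0]
gripper_width: 0.12
```

Emit:
{"fn": "apply_moves", "kwargs": {"moves": [{"xyz": [-0.009,0.0212,0],"yaw": 0,"gripper": 0},{"xyz": [-0.0158,0.0431,0],"yaw": 0,"gripper": 0},{"xyz": [-0.0205,0.0657,0],"yaw": 0,"gripper": 0},{"xyz": [-0.0222,0.08,0],"yaw": 0,"gripper": 0},{"xyz": [-0.0228,0.0886,0],"yaw": 0,"gripper": 0}]}}

```text
t: 36.05
position: [0.6246, -0.0521, 0.086]
tcp_rot: [-1.123, -1.334, 1.332]
wrist_force: [-12.0, 4.8, 46.4]
gripper_width: 0.117
```

Emit:
{"fn": "apply_moves", "kwargs": {"moves": [{"xyz": [0,0,0],"yaw": 0,"gripper": 0},{"xyz": [0,0,0],"yaw": 0,"gripper": 0},{"xyz": [0,0,0],"yaw": 0,"gripper": 0},{"xyz": [0,0,0],"yaw": 0,"gripper": 0}]}}

```text
t: 36.45
position: [0.625, -0.052, 0.0859]
tcp_rot: [-1.125, -1.336, 1.332]
wrist_force: [-4.5, 2.3, 15.4]
gripper_width: 0.115
```

Emit:
{"fn": "apply_moves", "kwargs": {"moves": [{"xyz": [0,0,0],"yaw": 0,"gripper": 0.27},{"xyz": [0,0,0],"yaw": 0,"gripper": 0.27},{"xyz": [0,0,0],"yaw": 0,"gripper": 0.27},{"xyz": [0,-0.05,0],"yaw": 0,"gripper": 0.27},{"xyz": [0,-0.1,0],"yaw": 0,"gripper": 0.27}]}}

```text
t: 36.95
position: [0.6227, -0.0536, 0.1812]
tcp_rot: [-1.119, -1.328, 1.336]
wrist_force: [1.3, -0.2, -0.2]
gripper_width: 0.274
```

Emit:
{"fn": "apply_moves", "kwargs": {"moves": [{"xyz": [0,-0.01,0.02],"yaw": 0,"gripper": 0.27},{"xyz": [-0.1516,-0.01,0.081],"yaw": 40,"gripper": 0},{"xyz": [-0.1516,-0.01,0.081],"yaw": 40,"gripper": 0},{"xyz": [-0.1516,-0.01,0.081],"yaw": 40,"gripper": 0},{"xyz": [-0.1516,-0.01,0.081],"yaw": 40,"gripper": 0}]}}

```text
t: 37.45
position: [0.5664, -0.2254, 0.1922]
tcp_rot: [-1.392, -0.869, 0.879]
wrist_force: [0.2, -0.3, 0.5]
gripper_width: 0.013
```

Run:
```python
from h import *
for i in range(5): robot.grab_frame("top")
s=robot.observe(); print(s["t"],s["position"],jaw(s),s["gripper_width"]); print(go(s,(.516,-.3785,.11)))
outline("top","soap1_mid",.04);outline("top","soap3_mid",.04); outline("top","pan_floor",.1); outline("side","pan_floor",.1)
```

```text
37.7 [ 0.57070497 -0.21357468  0.19208713] 65.67803564508583 0.0030054167163212314
([-0.173, 0.0818, -0.0182], None)
top soap1_mid 0.93 px [261. 157.] c [0.5151 0.2815] size [0.043 0.084] long -83.0
top soap3_mid 0.75 px [338. 268.] c [0.3459 0.046 ] size [0.055 0.027] long 10.7
top soap3_mid 0.64 px [212. 147.] c [0.6194 0.3012] size [0.045 0.089] long -83.6
top pan_floor 0.68 px [214. 246.] c [0.6085 0.0582] size [0.295 0.234] long 9.9
side pan_floor 0.62 px [214. 301.] c [0.5299 0.0578] size [0.152 0.21 ] long -82.1
```

Emit:
{"fn": "apply_moves", "kwargs": {"moves": [{"xyz": [-0.173,0,-0.018],"yaw": 40,"gripper": 0},{"xyz": [-0.173,0,-0.018],"yaw": 40,"gripper": 0},{"xyz": [-0.173,0,-0.018],"yaw": 40,"gripper": 0},{"xyz": [-0.173,0.04,-0.018],"yaw": 40,"gripper": 0},{"xyz": [-0.173,0.082,-0.018],"yaw": 40,"gripper": 0}]}}

```text
t: 38.6
position: [0.5119, -0.3883, 0.1118]
tcp_rot: [-1.553, -0.337, 0.337]
wrist_force: [1.4, -0.0, -0.5]
gripper_width: 0.006
```

Emit:
{"fn": "apply_moves", "kwargs": {"moves": [{"xyz": [0,0,0],"yaw": 0,"gripper": 0},{"xyz": [0,0,0],"yaw": 0,"gripper": 0},{"xyz": [0,0,0],"yaw": 0,"gripper": 0},{"xyz": [0,0,0],"yaw": 0,"gripper": 0},{"xyz": [0,0,0],"yaw": 0,"gripper": 0}]}}

```text
t: 39.1
position: [0.5155, -0.381, 0.1126]
tcp_rot: [-1.545, -0.35, 0.346]
wrist_force: [-0.4, 0.3, -0.0]
gripper_width: 0.008
```

Run:
```python
from h import *
s=robot.observe(); print(s["t"],s["position"],jaw(s),s["gripper_width"])
print(go(s,(.516,-.378,.044)))
f=robot.grab_frame("wrist"); s["position"]=s["position"]-np.array([0,0,.004])
for n in ("blue_key_top",):
  for d in robot.look_for("wrist",n)[:2]: print(n,np.round(d["pixel"]),d["conf"],ray2z(f,d["pixel"],.048,s).round(4))
```

```text
39.1 [ 0.51546975 -0.38102921  0.11262007] 25.426413446957685 0.008409371964993266
([0.0016, 0.0686, 0.0027], None)
blue_key_top [259. 316.] 0.8 [ 0.5151 -0.3774  0.048 ]
```

Emit:
{"fn": "apply_moves", "kwargs": {"moves": [{"xyz": [0.0015,0.035,0.002],"yaw": 0,"gripper": 0},{"xyz": [0.0015,0.052,0.002],"yaw": 0,"gripper": 0},{"xyz": [0.0015,0.06,0.002],"yaw": 0,"gripper": 0},{"xyz": [0.0015,0.065,0.002],"yaw": 0,"gripper": 0},{"xyz": [0.0015,0.069,0.002],"yaw": 0,"gripper": 0}]}}

```text
t: 39.7
position: [0.514, -0.3772, 0.0458]
tcp_rot: [-1.539, -0.346, 0.348]
wrist_force: [-9.7, 9.8, 38.1]
gripper_width: 0.003
```

Emit:
{"fn": "apply_moves", "kwargs": {"moves": [{"xyz": [0,0,0],"yaw": 0,"gripper": 0},{"xyz": [0,0,0],"yaw": 0,"gripper": 0},{"xyz": [0,0,0],"yaw": 0,"gripper": 0}]}}

```text
t: 40.0
position: [0.514, -0.3772, 0.0462]
tcp_rot: [-1.54, -0.347, 0.347]
wrist_force: [-6.1, 6.8, 19.2]
gripper_width: 0.001
```

Emit:
{"fn": "apply_moves", "kwargs": {"moves": [{"xyz": [0,-0.05,0],"yaw": 0,"gripper": 0},{"xyz": [0,-0.1,0],"yaw": 0,"gripper": 0.3},{"xyz": [-0.042,-0.1,0.02],"yaw": 8,"gripper": 0.5},{"xyz": [-0.084,-0.1,0.04],"yaw": 16,"gripper": 0.5},{"xyz": [-0.084,-0.1,0.04],"yaw": 22.8,"gripper": 0.5}]}}

```text
t: 40.5
position: [0.4134, -0.38, 0.1433]
tcp_rot: [-1.571, -0.02, 0.027]
wrist_force: [-0.4, -0.3, 0.2]
gripper_width: 0.301
```

Emit:
{"fn": "apply_moves", "kwargs": {"moves": [{"xyz": [0,0,0],"yaw": 0,"gripper": 0.5},{"xyz": [0,0,0],"yaw": 0,"gripper": 0.5},{"xyz": [0,0,0],"yaw": 0,"gripper": 0.5},{"xyz": [0,0,0],"yaw": 0,"gripper": 0.5},{"xyz": [0,0,0],"yaw": 0,"gripper": 0.5}]}}

```text
t: 41.0
position: [0.4225, -0.3782, 0.1415]
tcp_rot: [-1.571, -0.036, 0.036]
wrist_force: [-1.2, 0.2, 0.5]
gripper_width: 0.501
```

Run:
```python
from h import *
s=robot.observe(); print(s["t"],s["position"],jaw(s),s["gripper_width"],s["joint_pos"].round(2))
print(go(s,(.422,-.3775,.0505),2.5))
f=robot.grab_frame("wrist"); s["position"]=s["position"]-np.array([0,0,.004])
for d in robot.look_for("wrist","dial_grip")[:2]: print(np.round(d["pixel"]),d["conf"],ray2z(f,d["pixel"],.067,s).round(4))
```

```text
41.0 [ 0.42245586 -0.37817304  0.14151128] 2.636221671407054 0.5006173415210478 [ 0.45  0.6   0.38  1.77 -0.29  0.83  1.01]
([-0.0004, 0.091, 0.0007], np.float64(0.1))
[249. 316.] 0.58 [ 0.4229 -0.3715  0.067 ]
```

Emit:
{"fn": "apply_moves", "kwargs": {"moves": [{"xyz": [0,0.045,0],"yaw": 0,"gripper": 0.5},{"xyz": [0,0.075,0],"yaw": 0,"gripper": 0.5},{"xyz": [0,0.09,0],"yaw": 0,"gripper": 0.5},{"xyz": [0,0.09,0],"yaw": 0,"gripper": 0.5},{"xyz": [0,0.09,0],"yaw": 0,"gripper": 0.5}]}}

```text
t: 41.6
position: [0.422, -0.3786, 0.0519]
tcp_rot: [-1.571, -0.035, 0.035]
wrist_force: [-1.0, -0.3, -0.1]
gripper_width: 0.503
```

Emit:
{"fn": "apply_moves", "kwargs": {"moves": [{"xyz": [0,0,0],"yaw": 0,"gripper": 0},{"xyz": [0,0,0],"yaw": 0,"gripper": 0},{"xyz": [0,0,0],"yaw": 0,"gripper": 0},{"xyz": [0,0,0],"yaw": 0,"gripper": 0},{"xyz": [0,0,0],"yaw": 0,"gripper": 0}]}}

```text
t: 42.1
position: [0.4217, -0.3783, 0.0521]
tcp_rot: [-1.571, -0.035, 0.035]
wrist_force: [-0.9, -0.1, 2.4]
gripper_width: 0.146
```

Emit:
{"fn": "apply_moves", "kwargs": {"moves": [{"xyz": [0,0,0],"yaw": 0,"gripper": 0},{"xyz": [0,0,0],"yaw": 0,"gripper": 0},{"xyz": [0,0,0],"yaw": 0,"gripper": 0}]}}

```text
t: 42.4
position: [0.4217, -0.3783, 0.0521]
tcp_rot: [-1.571, -0.035, 0.035]
wrist_force: [-1.7, 1.0, 5.8]
gripper_width: 0.149
```

Emit:
{"fn": "apply_moves", "kwargs": {"moves": [{"xyz": [0,0,0],"yaw": -7,"gripper": 0},{"xyz": [0,0,0],"yaw": -14,"gripper": 0},{"xyz": [0,0,0],"yaw": -21,"gripper": 0},{"xyz": [0,0,0],"yaw": -28,"gripper": 0},{"xyz": [0,0,0],"yaw": -35,"gripper": 0}]}}

```text
t: 42.9
position: [0.4213, -0.3784, 0.052]
tcp_rot: [-1.508, -0.516, 0.517]
wrist_force: [-1.0, 0.6, 5.0]
gripper_width: 0.149
```

Emit:
{"fn": "apply_moves", "kwargs": {"moves": [{"xyz": [0,0,0],"yaw": -8,"gripper": 0},{"xyz": [0,0,0],"yaw": -16,"gripper": 0},{"xyz": [0,0,0],"yaw": -24,"gripper": 0},{"xyz": [0,0,0],"yaw": -30,"gripper": 0},{"xyz": [0,0,0],"yaw": -34,"gripper": 0}]}}

```text
t: 43.4
position: [0.4211, -0.3787, 0.052]
tcp_rot: [-1.344, -0.97, 0.971]
wrist_force: [-2.1, -0.3, 4.6]
gripper_width: 0.143
```

Emit:
{"fn": "apply_moves", "kwargs": {"moves": [{"xyz": [0,0,0],"yaw": 0,"gripper": 0},{"xyz": [0,0,0],"yaw": 0,"gripper": 0},{"xyz": [0,0,0],"yaw": 0,"gripper": 0}]}}

```text
t: 43.7
position: [0.4211, -0.3788, 0.0521]
tcp_rot: [-1.345, -0.966, 0.968]
wrist_force: [-1.5, -0.6, 5.0]
gripper_width: 0.147
```

Run:
```python
from h import *
s=robot.observe(); print(s["position"],jaw(s),s["wrist_force"].round(1),s["torque"].round(2),s["gripper_width"])
```

```text
[ 0.42106445 -0.37876783  0.05206788] 71.41196975595315 [-1.5 -0.6  5. ] [ 0.05  0.52 -0.1 ] 0.14732507170076345
```

Release, rise and check the pointer.

Emit:
{"fn": "apply_moves", "kwargs": {"moves": [{"xyz": [0,0,0],"yaw": 0,"gripper": 0.5},{"xyz": [0,0,0],"yaw": 0,"gripper": 0.5},{"xyz": [0,0,0],"yaw": 0,"gripper": 0.5},{"xyz": [0,-0.05,0],"yaw": 0,"gripper": 0.5},{"xyz": [0,-0.1,0],"yaw": 0,"gripper": 0.5}]}}

```text
t: 44.2
position: [0.421, -0.3771, 0.1508]
tcp_rot: [-1.339, -0.967, 0.969]
wrist_force: [0.9, -0.4, 0.8]
gripper_width: 0.49
```

Emit:
{"fn": "apply_moves", "kwargs": {"moves": [{"xyz": [0,-0.04,0],"yaw": 0,"gripper": 0.5},{"xyz": [0,-0.04,0],"yaw": 0,"gripper": 0.5},{"xyz": [0,-0.04,0],"yaw": 0,"gripper": 0.5},{"xyz": [0,-0.04,0],"yaw": 0,"gripper": 0.5},{"xyz": [0,-0.04,0],"yaw": 0,"gripper": 0.5}]}}

```text
t: 44.7
position: [0.4209, -0.3774, 0.1898]
tcp_rot: [-1.341, -0.967, 0.969]
wrist_force: [-1.0, -0.3, -0.6]
gripper_width: 0.497
```

Run:
```python
from h import *
s=robot.observe(); f=robot.grab_frame("wrist"); s["position"]=s["position"]-np.array([0,0,.004]); print(s["t"],s["position"],jaw(s))
W=lambda r,c,z: ray2z(f,(r,c),z,s)[:2]
r0,c0=proj(f,(.4215,-.3785,.074),s).astype(int); im=f["image"].astype(int); print(r0,c0)
m=np.zeros(im.shape[:2],bool); sl=np.s_[r0-32:r0+32,c0-25:c0+25]; m[sl]=im[sl].min(2)>150
n,l,st,ce=cv2.connectedComponentsWithStats(m.astype(np.uint8))
for i in range(1,n):
    p=np.argwhere(l==i)
    if len(p)<12: continue
    w=np.array([W(a,b,.074) for a,b in p]); c=w.mean(0); v=np.linalg.svd(w-c,full_matrices=False)[2][0]; print(len(p),p.mean(0),c.round(4),np.degrees(np.arctan2(v[1],v[0])).round(1)%180)
a=f["image"][max(r0-110,0):r0+110,c0-110:c0+110]; t=robot.grab_frame("top")["image"][100:330,80:380]
cv2.imwrite("pics/fin.png",np.hstack([cv2.resize(a,(380,380)),cv2.resize(t,(420,322))if 0 else cv2.resize(t,(420,380))])[:,:,::-1])
```

```text
44.7 [ 0.42092418 -0.37738857  0.18577159] 71.549861299673
244 311
59 [228.66101695 311.98305085] [ 0.4102 -0.3745] 161.8
```

View pics/fin.png

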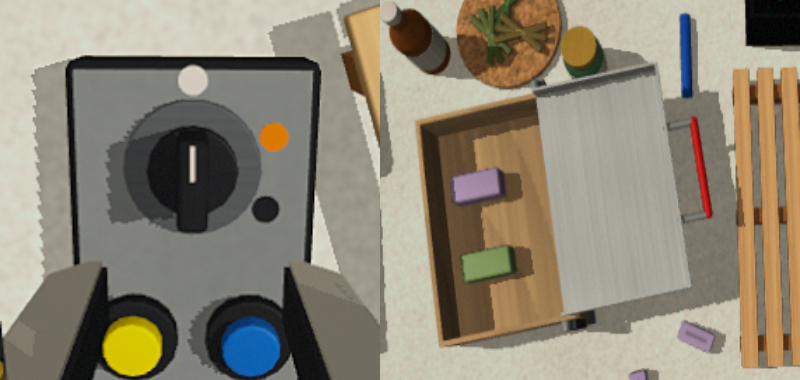

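The pointer is on the white dot (161.8° against 161.6°), both bars are in the crate, the pan is empty and level, and the arm is touching nothing. I'm handing in.

```bash
python3 -c "
from bench import robot
print(robot.close_job())"
```

```text
the job is handed in; nothing more can be done
None
```

The whole weighing job was carried out in the order asked and handed in at about 45 s. `close_job` gave no verdict.

**What I did:**
- I turned the dial, which started near the black dot, to the orange dot and zeroed with the blue key.
- I laid the only two bars on the board, green (soap1) and the large lilac (soap3), in the pan. Then I pressed yellow and green.
- I tipped the bars into the crate, let the pan back down, pressed blue with the pan empty, and turned the dial back to the white dot.

**Last checks:**
- **Dial:** the pointer measured 161.8°, with the white dot at 161.6°.
- **Bars and pan:** both bars lie in the crate, and the pan is empty and level.
- **Marker and stamp:** the marker pen is where it was in the final picture. The stamp was last seen in place just before the yellow and green presses, and nothing came near it after that.
- **Red key:** it was never touched.
- **Arm:** it was clear of everything when I handed in.

**Disagreements and odd readings:**
- **Tool height:** the z reading is about 4 mm too high. All presses bottomed out at a reading of about 0.046, which is the keys' full 6 mm of travel.
- **First blue press:** I repeated it to confirm this, so blue was pressed twice in a row at the start, both times with the pan empty.
- **Wrist force:** it reached 46 N for a moment when pressing yellow and when setting the pan down. That is under the 120 N limit and acted at the fingers, not the gripper's body.

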